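# Set up a stepped shaft on V-blocks for a straightness check

## Robot

A 7-joint arm with a two-finger parallel gripper is mounted at the origin on a cart in front of the work surface, level with it; the furniture and walls round the work are solid. World frame = base frame: x ahead of the robot, y to its left, z up, the work surface at z = 0. Lengths are in m, angles in rad, forces in N, time in s.
With the tool pointing down it reaches from about 0.425 to 0.825 m from the base axis. Payload 3.6 kg.
Tool frame: the origin (TCP) lies where the fingers leave the gripper's body, on its centre line; the fingertips stand 73 mm ahead of it and the grasp point (between the pads) lies 54 mm ahead of it; z points along the fingers, y is the line along which they close (so a half turn about z gives the same grasp; the last joint's range is limited). The gripper opens to 85 mm and grips with 20 to 120 N. Pads are 22 mm wide; open, the fingers measure 114 mm over their backs; the gripper's body (76 mm by 85 mm) begins 54 mm behind the grasp point. The pads swing forward as they close: fully open they stand 13 mm farther back than shut.
Start: joints at [-1.232, 0.615, -0.013, 1.423, 0.008, 1.103, -0.04], TCP at [0.232, 0.607, 0.304] pointing down, gripper open.
Joint ranges: [-3.12, 3.12], [-0.3, 2.06], [-1.34, 1.32], [0.26, 2.42], [-1.36, 4.5], [0.01, 1.98], [-2.84, 2.84]. Speed limits (rad/s): [2.79, 2.79, 3.14, 3.14, 3.14, 3.14, 3.14].

## Interface

Orientations are given as a unit quaternion [x, y, z, w].
In Python, from station import arm, snapshot, camera_info, ticket gives the robot as it stands. Calls block until the motion is done:
- arm.movep(position, orientation): joint-space move of the TCP to a pose.
- arm.line_to(position, velocity=0.15, ori=None): straight line of the TCP; ori=None keeps the orientation; velocity is the mean speed in m/s.
- arm.move_j(angles): joint-space move.
- arm.move_gripper(opening, effort=None): opening from 0.0 (shut) to 1.0 (fully open); effort is the grip in N (None keeps the last); returns when the fingers have stopped.
- arm.pause(seconds).
- arm.ik(position, orientation): joint angles nearest the present ones, or None.
- snapshot(name): name is "scene" or "side" or "wrist"; returns the picture (384x512x3 uint8, blue, green, red); there is no depth.
- camera_info(name): a dict with "fx", "fy", "cx", "cy" (pixels), "dist_coeffs" ([k1, k2, p1, p2, k3] as OpenCV has them; the pictures are not rectified), "R" (3x3) and "t" (3): a world point X has camera coordinates R X + t; the wrist camera has in their place "T_tool_cam" (4x4, takes a point from camera to tool coordinates, whose origin is the TCP and whose axes are the flange's). Camera axes: x right, y down, z forward; pixel columns grow to the right and rows downward; lengths in m; the calibration is good to about 2 mm. A picture is of the moment at which its call begins: read the wrist's pose just before it. camera_info takes no time and is no camera call.
A pose or a line that the arm cannot do raises arm.MotionError and nothing moves.
- ticket.finish_job(): hands the job in; it is judged then, once.
Readings, each from a call of its own:
- arm.read_time(): time.
- arm.read_joint_positions(): joint angles.
- arm.read_dq(): joint speeds.
- arm.read_effort(): joint torques, N m.
- arm.read_tool_pos(): TCP position.
- arm.read_eef_rot(): TCP orientation.
- arm.read_ft_force(): force on the tool from outside, world axes, zero at the start.
- arm.read_wrist_torque(): the same for the moment, N m.
- arm.read_opening(): opening from 0.0 (shut) to 1.0 (fully open).
- arm.read_finger_force(): force on a finger pad.
Only numpy, scipy, OpenCV 4.12 (cv2) and the standard library are available. Lean on these libraries where they do the work, as an engineer would, in place of code of your own. Each camera call takes 0.05 s, during which the arm holds its last target. There are 200 camera calls.

## Task

Set up the stepped shaft for a straightness check on the slotted steel bed: slide the knobbed work stop out of the open left end of the bed's T-slot, lift it off and put it in the parts tray. Stand the low wide V-block square on the bed's left bright seat and the tall narrow one on the right seat, and lay the shaft level across them, thick end to the left, its middle half-way between the blocks. Stand the dial gauge on the bed behind the shaft with its probe right above the shaft's middle; never tip the gauge over.

Things in the scene. Friction and masses are not known exactly. Their poses are not given: they have to be found in the camera images.
- bed: Slotted steel check bed, fixed, 130 (x) x 240 (y) x 28 mm. Origin: centre of underside; x away from robot, y left, z up. T-slot along y at x=-30: mouth 13 wide, lips 10 thick, channel below 28 wide, 10 high; open at left end (y=+120), closed at right (y=-105). Two bright seats 64 x 42 mm flush with the top, astride the slot: left centre x=-30, y=+75; right centre x=-30, y=-75 mm.
- tray: Parts tray, fixed: open dark steel tray with odd screws. Walls 40 mm high, inside 98 (x) x 92 (y) mm, floor 2 mm thick. Origin: centre of underside, z up. A divider 32 mm high along y at x=+11 mm leaves a wide bay from x=-47 to +10 mm (centre x=-18) and a narrow one. (On the way to it: a spray gun hangs over the back of the bench, x 0.71 to 0.83 m, y -0.07 to 0.11 m of the room, from 0.16 m up.)
- stop_c (a point): Work stop, loose, captive in the oiled T-slot: steel block 34 (x) x 40 (y) x 24 mm on the bed with a round black knob on top, 28 mm diameter, 24 high. Point: knob centre, 40 mm above the block's underside and 58 mm above the end of the T-foot (22 x 36 mm). Axes as the bed's. Slides easily along the slot, 2.5 mm side play; lifts off once the point is beyond y=+140 mm of the bed. 0.22 kg.
- v_low_c (a point): Low wide V-block, bright steel, loose: 60 (x) x 36 (y) x 36 mm high; a 90-degree V, 32 mm wide, 16 mm deep, runs along y in its top. Point: its centre, 18 mm above its underside; z up. 0.3 to 0.5 kg.
- v_tall_c (a point): Tall narrow V-block, bright steel, loose: 40 (x) x 36 (y) x 50 mm high; a 90-degree V, 32 mm wide, 16 mm deep, runs along y in its top. Point: its centre, 25 mm above its underside; z up. 0.3 to 0.5 kg.
- shaft_c (a point): Stepped steel shaft, loose, lying on the bench, 210 mm long. Point: on the axis half-way along; y along the shaft, +y to the thick end: 34 mm diameter from y=-20 to +105, hexagon 34 mm across flats from -20 to -45, 14 mm diameter from -45 to -105 mm. Centre of mass at y=+10 mm; 0.45 to 0.7 kg. In the right blocks on the bed its axis is level, 44 mm above the bed's top.
- gauge_c (a point): Dial gauge stand, loose, upright, 174 mm tall: foot 44 (x) x 50 (y) x 32 mm, post on its middle, ribbed black grip block 18 (x) x 22 (y) x 34 mm at the very top. Point: grip block centre, on the post axis, 157 mm above the underside; z up. An arm to -x carries the dial (top at 133 mm); the probe hangs at x=-60, y=0 mm, its tip 66 mm above the underside. 0.5 kg.
Not all that is in view belongs to the job. Leave any blue look-alike of the part that bears v_low_c alone. Leave any yellow look-alike of the part that bears gauge_c alone.

How it is judged:
By the outcome, as a careful person would: the job done as asked, in the order asked, and still so for the second after the job is handed in, with the robot touching nothing.
It also fails if it takes over 144 s, if anything falls off the work surface, if the arm or the gripper's body presses on something with over 40 N, if the wrist force passes 120 N, or if a joint passes its speed limit or range.

## Working session

There is one attempt and no reset: what is moved stays moved. The work goes in short steps, each a Python script; the robot and the scene stay as the last script left them, time stands still between calls to the robot, and variables do not carry over. Pictures are saved under pics/ and viewed, at most 14 in all, crops included, and the job is handed in when it is done.

```bash
ls; mkdir -p pics
python3 - <<'E'
from station import arm, snapshot, camera_info
import cv2
for n in ["scene","side","wrist"]:
    i=snapshot(n); cv2.imwrite(f"pics/{n}0.png",i)
    c=camera_info(n); print(n,c)
print(arm.read_time(),arm.read_tool_pos(),arm.read_eef_rot())
E
```

```text
pics
scene {'fx': 448.9545011921549, 'fy': 448.9545011921549, 'cx': 260.89604601342216, 'cy': 191.0896015993536, 'dist_coeffs': array([0.05543369, 0.        , 0.        , 0.        , 0.        ]), 'R': array([[ 0.87248319, -0.48852171,  0.01093724],
       [-0.21292301, -0.40022891, -0.89133642],
       [ 0.43981459,  0.77534725, -0.45321051]]), 't': array([-0.32395903,  0.28632144,  1.32256229])}
side {'fx': 412.85527167431553, 'fy': 412.85527167431553, 'cx': 251.33054017180498, 'cy': 190.82381937571952, 'dist_coeffs': array([-0.12401578,  0.        ,  0.        ,  0.        ,  0.        ]), 'R': array([[-9.47438570e-01, -3.19936904e-01, -7.30457978e-04],
       [-1.81907265e-01,  5.40562705e-01, -8.21402282e-01],
       [ 2.63191762e-01, -7.78095328e-01, -5.70348804e-01]]), 't': array([0.52880529, 0.06902389, 1.61260831])}
wrist {'fx': 310.26197797967745, 'fy': 310.26197797967745, 'cx': 259.75811943398134, 'cy': 197.90852496283898, 'dist_coeffs': array([-0.02636403,  0.        ,  0.        ,  0.        ,  0.        ]), 'T_tool_cam': array([[-9.37889027e-04, -9.49513436e-01, -3.13724968e-01,
         8.07889238e-02],
       [ 9.99999499e-01, -1.00068628e-03,  3.91314399e-05,
        -2.69912116e-05],
       [-3.51096098e-04, -3.13724774e-01,  9.49513898e-01,
        -6.95997389e-02],
       [ 0.00000000e+00,  0.00000000e+00,  0.00000000e+00,
         1.00000000e+00]])}
0.15 [0.23229683 0.60661209 0.30299562] [ 1.81822842e-01  9.83330801e-01 -9.76210518e-04 -1.90434234e-04]
```

Run:
```python
import cv2,numpy as np
for n in ["scene","side"]:
    i=cv2.imread(f"pics/{n}0.png"); cv2.imwrite(f"pics/{n}0b.png",cv2.resize(i,(800,600),interpolation=cv2.INTER_CUBIC))
```

```text
(no output)
```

View pics/scene0b.png

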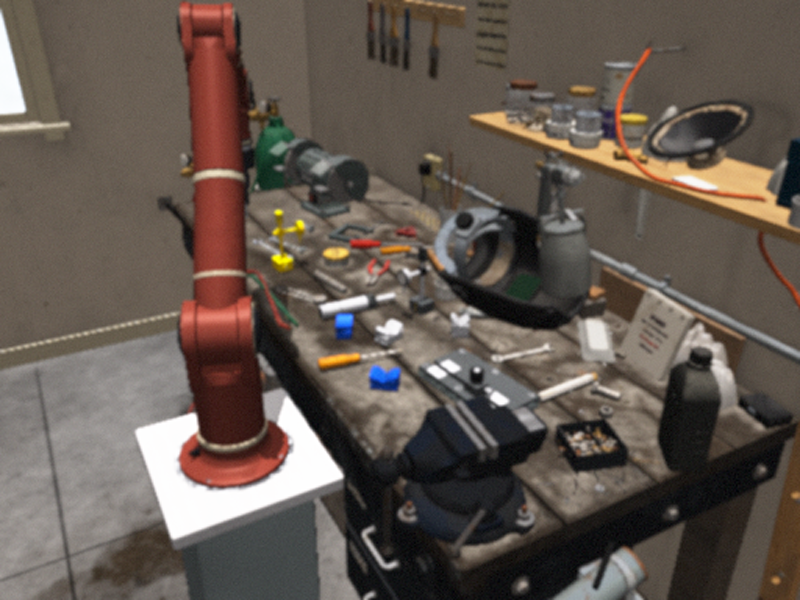

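View pics/side0b.png

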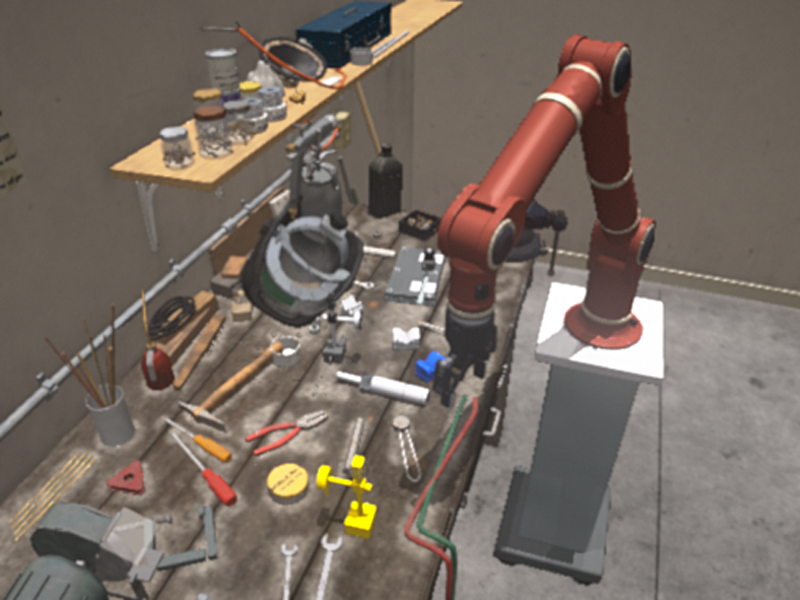

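The scene view shows (800x600 pixels) the bed around (475,380) with the knob at (477,373), the tray at (592,443), white V-blocks at (390,330) and (460,322), the shaft at (357,305) and the dark gauge at (422,290). The blue and yellow pieces are decoys. The side view agrees: shaft (385,387), blocks (405,337) and (350,310), gauge (335,350), bed (415,275), tray (420,222).

```bash
cat > h.py <<'E'
from station import arm, snapshot, camera_info, ticket
import numpy as np, cv2
from scipy.spatial.transform import Rotation as Rn
def down(yaw):
    """tool z down; tool x axis at world angle yaw (closing axis y at yaw-90deg)"""
    c,s=np.cos(yaw),np.sin(yaw)
    return Rn.from_matrix(np.array([[c,s,0],[s,-c,0],[0,0,-1.]])).as_quat()
def ray(name,uv,pose=None):
    c=camera_info(name); K=np.array([[c['fx'],0,c['cx']],[0,c['fy'],c['cy']],[0,0,1]])
    p=cv2.undistortPoints(np.array([[uv]],float),K,c['dist_coeffs'])[0,0]; d=np.array([p[0],p[1],1.])
    if name=='wrist':
        P,q=pose; R=Rn.from_quat(q).as_matrix(); T=np.array(c['T_tool_cam'])
        return P+R@T[:3,3], R@T[:3,:3]@d
    R=np.array(c['R']); return -R.T@c['t'], R.T@d
def on(name,uv,z,pose=None):
    o,d=ray(name,uv,pose); return o+d*(z-o[2])/d[2]
def cross(r1,r2):
    A=np.stack([r1[1],-r2[1]],1); s=np.linalg.lstsq(A,r2[0]-r1[0],rcond=None)[0]
    a=r1[0]+s[0]*r1[1]; b=r2[0]+s[1]*r2[1]; return (a+b)/2,np.linalg.norm(a-b)
def wshot(fn):
    P=np.array(arm.read_tool_pos()); q=np.array(arm.read_eef_rot()); i=snapshot('wrist')
    cv2.imwrite(f'pics/{fn}.png',i); np.savez(f'pics/{fn}.npz',P=P,q=q); return i,(P,q)
def pose(fn):
    f=np.load(f'pics/{fn}.npz'); return f['P'],f['q']
def proj(name,X,pose=None):
    c=camera_info(name); K=np.array([[c['fx'],0,c['cx']],[0,c['fy'],c['cy']],[0,0,1]])
    if name=='wrist':
        P,q=pose; R=Rn.from_quat(q).as_matrix(); T=np.array(c['T_tool_cam'])
        Rc=(R@T[:3,:3]).T; t=-Rc@(P+R@T[:3,3])
    else: Rc,t=np.array(c['R']),np.array(c['t'])
    return cv2.projectPoints(np.atleast_2d(np.array(X,float)),cv2.Rodrigues(Rc)[0],t,K,c['dist_coeffs'])[0][:,0]
E
python3 - <<'E'
from h import *
s=.64
for n,z,a,b in [('knob',.068,(477,373),(428,258)),('tray',.02,(592,443),(420,222)),('vA',.02,(390,330),(405,337)),('vB',.02,(460,322),(350,310)),('shaft',.017,(357,305),(385,387)),('gaugefoot',.016,(422,300),(335,350)),('bed',.028,(475,378),(415,278))]:
    a=np.array(a)*s;b=np.array(b)*s
    print(n,on('scene',a,z).round(3),on('side',b,z).round(3),*cross(ray('scene',a),ray('side',b)))
for xy in [(.58,0),(.58,.15),(.56,.3),(.62,.2),(.6,-.2)]:
    for yaw in (0,np.pi,np.pi/2,-np.pi/2):
        print(xy,yaw,arm.ik([*xy,.33],down(yaw)))
E
```

```text
knob [ 0.49  -0.079  0.068] [ 0.479 -0.065  0.068] [ 0.48629187 -0.07722422  0.06387555] 0.010742604457072856
tray [ 0.589 -0.32   0.02 ] [ 0.584 -0.343  0.02 ] [ 0.57938147 -0.32771801  0.02892526] 0.0007113316673775429
vA [0.456 0.238 0.02 ] [0.451 0.226 0.02 ] [0.45029899 0.23073666 0.02439438] 0.0025666493793668607
vB [0.627 0.192 0.02 ] [0.616 0.166 0.02 ] [0.61387924 0.17575145 0.02964371] 0.0048967069126998235
shaft [0.444 0.4   0.017] [0.439 0.404 0.017] [0.44257209 0.40105834 0.01518605] 0.005029309631280641
gaugefoot [0.609 0.347 0.016] [0.593 0.321 0.016] [0.59295199 0.32738044 0.02513545] 0.009325643364647963
bed [ 0.512 -0.043  0.028] [ 0.5   -0.017  0.028] [ 0.51093594 -0.03634387  0.01945567] 0.012797229796970082
(0.58, 0) 0 [-0.50075024  0.57455367  0.77165239  1.61172217 -0.43162055  1.13343679
 -1.19406367]
(0.58, 0) 3.141592653589793 [-0.10907926  0.48110205  0.1113592   1.59922785 -0.05883532  1.06454184
  1.58907743]
(0.58, 0) 1.5707963267948966 [-0.32097781  0.50906816  0.45088993  1.6061995  -0.24288641  1.08231071
  0.19475547]
(0.58, 0) -1.5707963267948966 [-
[... 1204 characters left out ...]
1166679]
(0.62, 0.2) 1.5707963267948966 [-0.53453681  0.61453432  0.34113003  1.38802771 -0.21063666  1.17471671
 -0.1699249 ]
(0.62, 0.2) -1.5707963267948966 [-0.09253664  0.63262537 -0.46217422  1.37115984  0.2863442   1.20383002
  2.56178893]
(0.6, -0.2) 0 [-0.2048941   0.71938743  0.94622887  1.45841885 -0.59446649  1.26765529
 -0.76985328]
(0.6, -0.2) 3.141592653589793 [ 0.1254168   0.57635052  0.27948165  1.44712427 -0.16611243  1.14132328
  2.00205317]
(0.6, -0.2) 1.5707963267948966 [-0.05952213  0.62685402  0.62165503  1.45364976 -0.37809902  1.18215603
  0.61560817]
(0.6, -0.2) -1.5707963267948966 [-0.26746541  0.79600054  1.13366637  1.46033158 -0.72639769  1.34535178
 -2.23110052]
```

Run:
```python
from h import *
s=.64
for a,b in [((465,220),(277,280)),((565,235),(318,180)),((545,322),(282,318)),((425,255),(355,250))]:
    print(*cross(ray('scene',np.array(a)*s),ray('side',np.array(b)*s)))
q=down(np.pi)
arm.movep([.56,.2,.36],q)
i,p=wshot('w1'); cv2.imwrite('pics/w1b.png',cv2.resize(i,(800,600),interpolation=cv2.INTER_CUBIC))
arm.movep([.56,-.08,.36],q)
i,p=wshot('w2'); cv2.imwrite('pics/w2b.png',cv2.resize(i,(800,600),interpolation=cv2.INTER_CUBIC))
print(p,arm.read_time(),arm.read_joint_positions())
```

```text
[0.71975649 0.34269266 0.21150281] 0.026132695358399034
[0.7600328  0.00445004 0.29018625] 0.0053454338993258466
[ 0.84256428  0.1526528  -0.0399035 ] 0.05863089885476349
[0.55748739 0.22241634 0.21990417] 0.04396110378520613
(array([ 0.56045093, -0.07754815,  0.35997937]), array([-1.73951844e-03,  9.99998018e-01,  9.52347781e-04,  1.73886884e-04])) 3.2333 [ 0.07527748  0.43180691  0.03597011  1.59013274 -0.01875564  1.11993642
  1.69135562]
```

View pics/w1b.png

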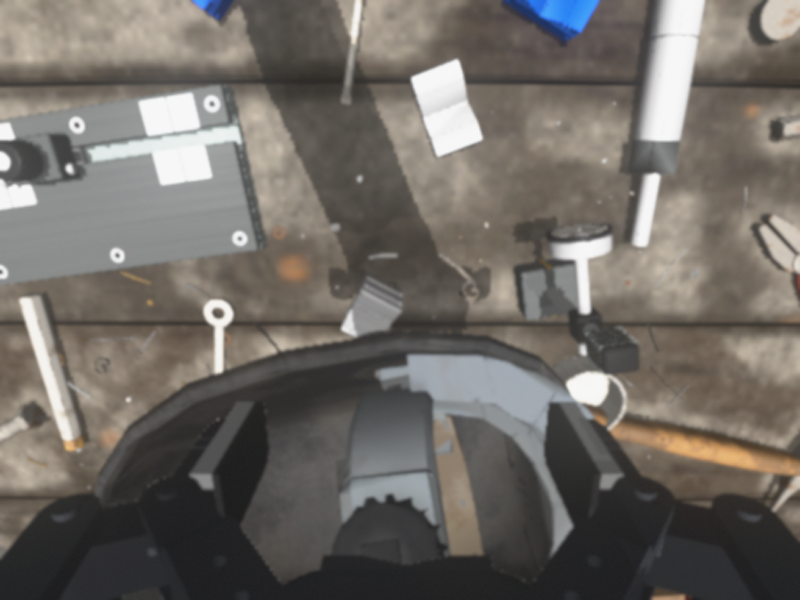

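View pics/w2b.png

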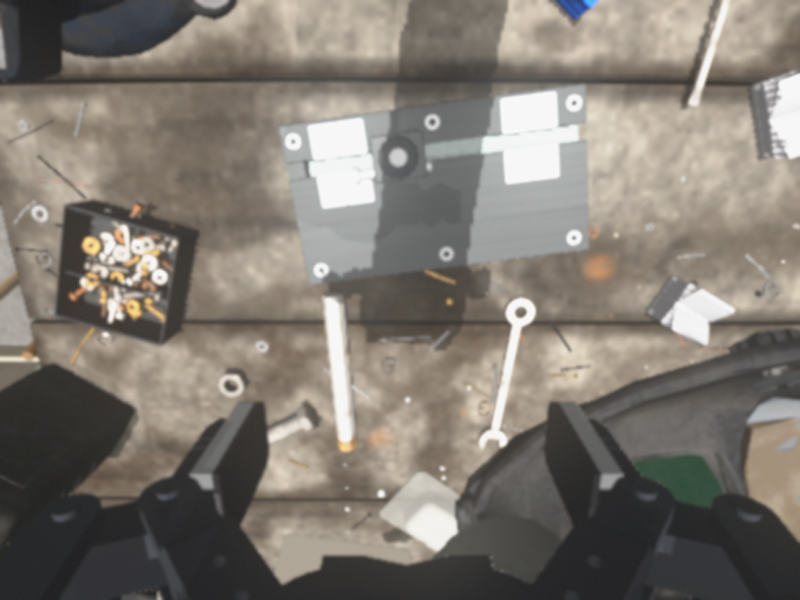

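w1 (800x600) shows the tall block, if I have it right, at (370,310) near the hanging mask's rim (row 335). The other bright block is at (447,108), the shaft runs from (680,0) to (640,245), the gauge foot is at (548,290) with its grip at (610,345), and the bed is at left. w2 shows the whole bed, with its seats at (338,162) and (530,137), the knob at (398,157) and the tray at (127,270). I'll check how close the mask is.

```bash
python3 - <<'E'
from h import *
s=.64
a,b=pose('w1'),pose('w2')
for u,v in [((310,350),(790,350)),((240,371),(690,371)),((190,400),(600,400)),((100,490),(462,490))]:
    X,e=cross(ray('wrist',np.array(u)*s,a),ray('wrist',np.array(v)*s,b))
    print('rim',X.round(3),round(e,4),(proj('scene',X)/s).round(),(proj('side',X)/s).round())
# bed from w2 screws (z=.028): corners and seats
W=lambda u,z,p: on('wrist',np.array(u)*s,z,p)
for n,u in dict(sTL=(293,141),sTR=(574,102),sBL=(321,270),sBR=(574,238),cTL=(280,128),cTR=(585,85),cBR=(588,248),cBL=(308,283)).items(): print(n,W(u,.028,b).round(4))
print('knob',W((398,157),.028+.052,b).round(4))
for u in [(67,205),(195,232),(165,343),(57,312)]: print('tray rim',W(u,.04,b).round(4))
for u in [(411,77),(460,60),(482,138),(437,155)]: print('vA top',[W(u,z,a)[:2].round(3) for z in (.036,.05)])
for u in [(343,330),(371,277),(405,292),(395,335)]: print('vB',W(u,.05,a).round(3), W(u,.036,a).round(3))
for u in [(680,0),(657,140),(652,160),(640,245)]: print('sh',W(u,.017,a).round(3))
for u in [(610,345)]: print('grip',W(u,.157,a).round(3),'foot',W((548,290),.032,a).round(3))
E
python3 - <<'E'
import cv2
i=cv2.imread('pics/scene0.png')[130:300,200:420]; cv2.imwrite('pics/sc.png',cv2.resize(i,(776,600),interpolation=cv2.INTER_CUBIC))
i=cv2.imread('pics/w1.png')[20:250,180:430]; cv2.imwrite('pics/w1c.png',cv2.resize(i,(652,600),interpolation=cv2.INTER_CUBIC))
E
```

```text
rim [0.588 0.147 0.174] 0.0012 [[460. 276.]] [[361. 256.]]
rim [0.609 0.1   0.159] 0.0011 [[478. 288.]] [[361. 251.]]
rim [0.641 0.055 0.138] 0.0009 [[500. 301.]] [[355. 247.]]
rim [ 0.727 -0.034  0.123] 0.0003 [[555. 315.]] [[338. 231.]]
sTL [ 0.4735 -0.1657  0.028 ]
sTR [0.4441 0.0525 0.028 ]
sBL [ 0.5775 -0.1489  0.028 ]
sBR [0.5496 0.0637 0.028 ]
cTL [ 0.4638 -0.1752  0.028 ]
cTR [0.432  0.0597 0.028 ]
cBR [0.558  0.0765 0.028 ]
cBL [ 0.589  -0.1607  0.028 ]
knob [ 0.4848 -0.0825  0.08  ]
tray rim [ 0.5212 -0.3479  0.04  ]
tray rim [ 0.5432 -0.2472  0.04  ]
tray rim [ 0.6399 -0.2865  0.04  ]
tray rim [ 0.6116 -0.3762  0.04  ]
vA top [array([0.427, 0.206]), array([0.429, 0.205])]
vA top [array([0.415, 0.242]), array([0.418, 0.24 ])]
vA top [array([0.47, 0.26]), array([0.47 , 0.258])]
vA top [array([0.483, 0.226]), array([0.482, 0.225])]
vB [0.622 0.149 0.05 ] [0.628 0.148 0.036]
vB [0.577 0.174 0.05 ] [0.58  0.173 0.036]
vB [0.589 0.201 0.05 ] [0.593 0.201 0.036]
vB [0.627 0.193 0.05 ] [0.632 0.193 0.036]
sh [0.369 0.408 0.017]
sh [0.47  0.406 0.017]
sh [0.486 0.404 0.017]
sh [0.556 0.404 0.017]
grip [0.591 0.326 0.157] foot [0.592 0.324 0.032]
```

View pics/sc.png

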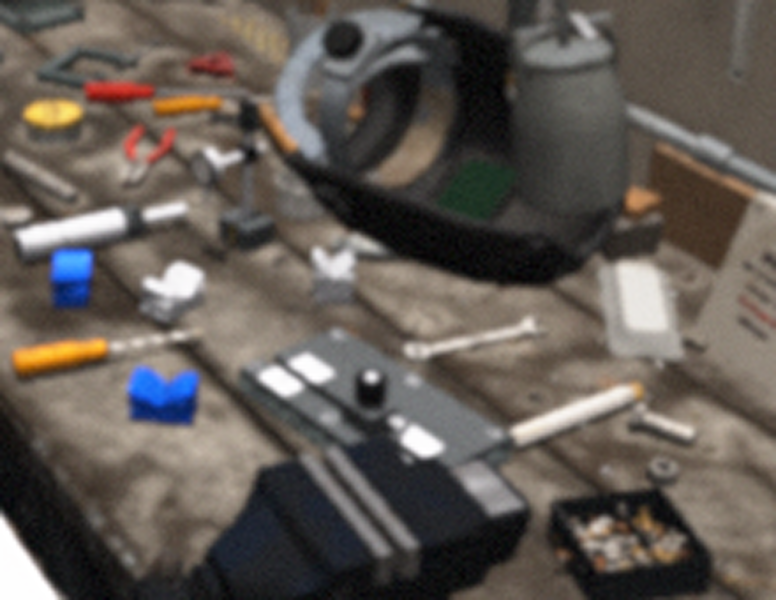

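View pics/w1c.png

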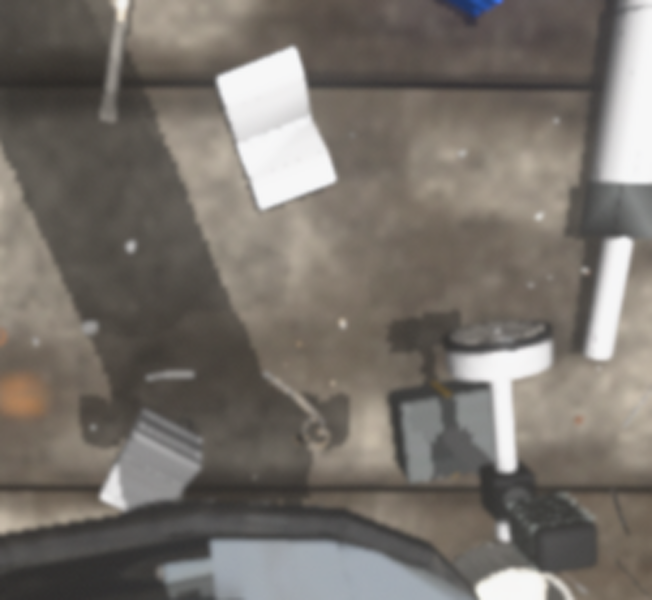

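The crop confirms the layout: the low wide block is vA (w1 447,108) and the tall one is vB, sitting under the hanging mask's rim. The rim is at about x .58, z .175, so vB needs a tilted grasp. Next: check the tray bay and nearby obstacles.

Run:
```python
from h import *
s=.64
i=cv2.imread('pics/w2.png')[115:230,20:150]; cv2.imwrite('pics/tr.png',cv2.resize(i,(678,600),interpolation=cv2.INTER_CUBIC))
C=lambda a,b: [q.round(3) if not np.isscalar(q) else round(q,3) for q in cross(ray('scene',np.array(a)*s),ray('side',np.array(b)*s))]
print('bottle top',C((702,352),(386,150)),'base front',on('scene',np.array((680,468))*s,0).round(3))
print('vise jaw corner',C((545,432),(508,212)),on('scene',np.array((545,432))*s,.12),on('scene',np.array((480,410))*s,.12))
print('w2 vise', [on('wrist',np.array(u)*s,.12,pose('w2')).round(3) for u in [(235,10),(60,78)]])
print('helmet w1 right', [on('wrist',np.array((548,385))*s,z,pose('w1')).round(3) for z in (.15,.2,.25)], [ (proj('side',on('wrist',np.array((548,385))*s,z,pose('w1')))/s).round() for z in (.15,.2,.25)])
a=cv2.imread('pics/w2.png'); print('blue near slot', on('wrist',np.array((578,15))*s,.036,pose('w2')))
```

```text
bottle top [array([ 0.72 , -0.406,  0.223]), np.float64(0.01)] base front [ 0.701 -0.431  0.   ]
vise jaw corner [array([ 0.361, -0.374,  0.123]), np.float64(0.115)] [ 0.44018629 -0.34958694  0.12      ] [ 0.37877912 -0.24607838  0.12      ]
w2 vise [array([ 0.404, -0.174,  0.12 ]), array([ 0.439, -0.281,  0.12 ])]
helmet w1 right [array([0.622, 0.293, 0.15 ]), array([0.596, 0.277, 0.2  ]), array([0.571, 0.26 , 0.25 ])] [array([[325., 294.]]), array([[337., 274.]]), array([[349., 253.]])]
blue near slot [0.38631994 0.04679754 0.036     ]
```

View pics/tr.png

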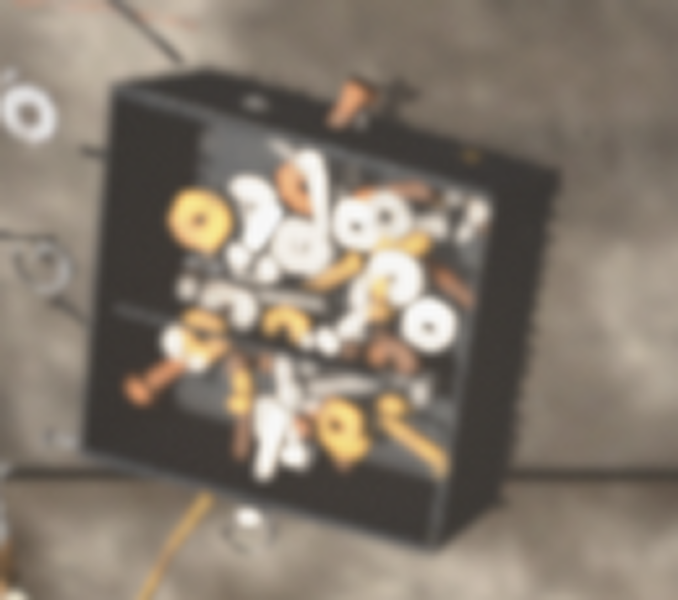

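The tray's rim corners in this crop are (112,90), (490,185), (435,545) and (85,450). Its divider starts at (115,310), so the wide bay is on the robot side.

```bash
python3 - <<'E'
from h import *
k=678/130
P=np.array([on('wrist',np.array(u)/k+np.array([20,115]),.04,pose('w2')) for u in [(112,90),(490,185),(435,545),(85,450)]]); print(P.round(4))
ey=(P[1]-P[0])+(P[2]-P[3]); ex=(P[3]-P[0])+(P[2]-P[1])
print(np.linalg.norm(ey)/2,np.linalg.norm(ex)/2,np.degrees([np.arctan2(-ey[0],ey[1]),np.arctan2(ex[1],ex[0])]),P.mean(0))
d=[on('wrist',np.array(u)/k+np.array([20,115]),.034,pose('w2')) for u in [(115,310)]]; print(d)
E
cat >> h.py <<'E'
BY=np.radians(7.65); BC=np.array([.511,-.050])
def bed(bx,by):
    c,s=np.cos(BY),np.sin(BY); return BC+np.array([c*bx-s*by,s*bx+c*by])
def go(xy,z,yaw,v=None):
    p=[*xy,z]
    if v: arm.line_to(p,v,ori=down(yaw))
    else: arm.movep(p,down(yaw))
def st(): print('t',round(arm.read_time(),2),np.round(arm.read_tool_pos(),4),'op',round(arm.read_opening(),3),'F',np.round(arm.read_ft_force(),1))
E
python3 - <<'E'
from h import *
Y=BY+np.pi/2
k=bed(-.03,-.029); print(k)
go(k,.22,Y)
i,p=wshot('k1')
# knob: dark circle with light top; save for view
cv2.imwrite('pics/k1b.png',i); st()
print(proj('wrist',[*k,.08],p),proj('wrist',[*bed(-.03,-.10),.028],p),proj('wrist',[*bed(-.03,.12),.028],p),arm.read_joint_positions())
E
```

```text
[[ 0.5225 -0.35    0.04  ]
 [ 0.5457 -0.2613  0.04  ]
 [ 0.6399 -0.2895  0.04  ]
 [ 0.6139 -0.377   0.04  ]]
0.09143005592139573 0.09679495417495587 [-15.59983506 -16.55018277] [ 0.58048602 -0.31944632  0.04      ]
[array([ 0.57828816, -0.36526989,  0.034     ])]
[ 0.48512753 -0.08273553]
t 4.36 [ 0.4862 -0.0822  0.2205] op 1.001 F [-0.8  0.4  0.7]
[[258.1831915  213.56367168]] [[258.3421963  263.15669571]] [[258.52683578   0.41831539]] [-0.11294345  0.5048413   0.34386631  1.97860898 -0.25734896  0.69776441
  0.52531575]
```

View pics/k1b.png

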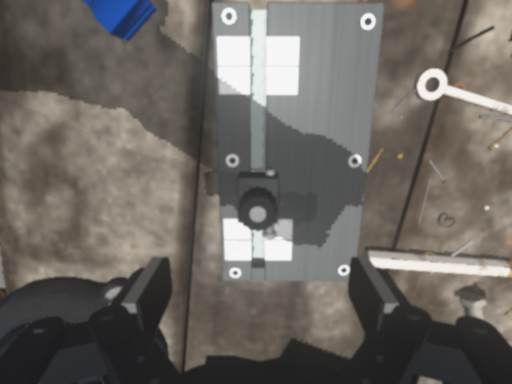

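Knob top at (258,214), as predicted. I'll refine the bed pose from its screws, then grip the knob and slide.

Run:
```python
from h import *
p=pose('k1')
W=lambda u,z=.028: on('wrist',u,z,p)[:2]
TL,TR,BL,BR=[W(u) for u in [(229,16),(368,21),(236,272),(344,270)]]
print(TL,TR,BL,BR)
# screw grid (two-row set): y axis from lower->upper, centre
ey=(TL-BL)+(TR-BR); ex=(TR-TL)+(BR-BL)
print(np.degrees([np.arctan2(-ey[0],ey[1]),np.arctan2(ex[1],ex[0])]),(TL+TR+BL+BR)/4,np.linalg.norm(ey)/2,np.linalg.norm(ex)/2)
S=[W(u) for u in [(258,66),(259,240)]]; d=S[0]-S[1]; print('seats',S,np.linalg.norm(d),np.degrees(np.arctan2(-d[0],d[1])))
Y=BY+np.pi/2; k=W((258,214),.08); print(k)
go(k,.132,Y,.15); st()
arm.move_gripper(0.2,60); st()
```

```text
[0.4447107 0.0516817] [0.54912068 0.06290578] [ 0.47446298 -0.16563743] [ 0.57770943 -0.14955693]
[7.7304023  7.49080385] [ 0.51150095 -0.05015172] 0.21686176832059742 0.10472192939206777
seats [array([0.47097155, 0.01985847]), array([ 0.49191616, -0.12877298])] 0.15009991714044185 8.021099775853035
[ 0.48504112 -0.08308943]
t 5.09 [ 0.4857 -0.0834  0.1326] op 0.999 F [-0.1  0.4  0.5]
t 5.67 [ 0.4853 -0.0831  0.1326] op 0.308 F [-1.3  0.2  4.8]
```

Run:
```python
from h import *
Y=BY+np.pi/2
off=np.array(arm.read_tool_pos())[:2]-bed(-.03,-.0295); print(off)
for by in (.02,.09,.155):
    go(bed(-.03,by)+[0.0004,0],.1326,Y,.12); st()
x=bed(-.03,.16)
go(x,.2,Y,.15); st()
i,_=wshot('s1'); 
T=np.array([.5805,-.3185]); ty=np.radians(-16); ex=np.array([np.cos(ty),np.sin(ty)])
b=T-.0185*ex
go(bed(-.03,.0),.24,Y); go(b,.24,ty+np.pi/2); st()
j,_=wshot('s2')
cv2.imwrite('pics/s12.png',np.hstack([cv2.resize(i,(400,300)),cv2.resize(j,(400,300))]))
```

```text
[9.14820003e-05 1.29765881e-04]
t 6.22 [ 0.4791 -0.0339  0.1327] op 0.302 F [0.1 0.4 1.8]
t 6.96 [0.4698 0.0349 0.1327] op 0.306 F [0.3 1.4 3. ]
t 7.65 [0.4608 0.0985 0.1323] op 0.305 F [ 0.4 -0.1 -2.9]
t 8.25 [0.4595 0.104  0.1997] op 0.307 F [ 0.   0.2 -3.7]
t 10.06 [ 0.5636 -0.3102  0.2393] op 0.305 F [ 0.   1.3 -2.2]
```

View pics/s12.png

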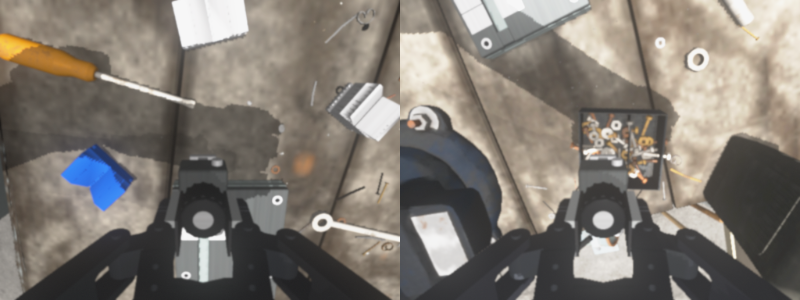

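Stop is held and lifted clear; it hangs square over the tray's robot-side bay (tray at 578–662, 110–190 in the right half).

Run:
```python
from h import *
ty=np.radians(-16); ex=np.array([np.cos(ty),np.sin(ty)])
b=np.array([.5805,-.3185])-.0185*ex
go(b,.142,ty+np.pi/2,.15); st()
z=.138
while z>=.125:
    go(b,z,ty+np.pi/2,.05); f=arm.read_ft_force()[2]; print(z,round(f,1))
    if f>2: break
    z-=.003
arm.move_gripper(.6); st()
go(b,.24,ty+np.pi/2,.2); 
i,p=wshot('s3'); print(proj('wrist',[*b,.075],p))
# look at the low block on the way
A=np.array([.449,.2335]); go([.49,0],.26,BY+np.pi/2)
go(A,.22,np.radians(18)+np.pi/2); j,_=wshot('a1'); st()
cv2.imwrite('pics/sa.png',np.hstack([cv2.resize(i,(400,300)),cv2.resize(j,(400,300))]))
```

```text
t 10.91 [ 0.5634 -0.3137  0.143 ] op 0.303 F [-0.4 -0.  -2.7]
0.138 -3.0
0.135 -2.0
0.132 -2.3
0.129 -1.4
0.126 -2.4
t 12.53 [ 0.5629 -0.3136  0.1264] op 0.604 F [ 0.5 -0.3  0.1]
[[261.33015844 202.86913439]]
t 15.52 [0.4504 0.2308 0.2205] op 0.599 F [ 0.2 -0.4  0.7]
```

View pics/sa.png

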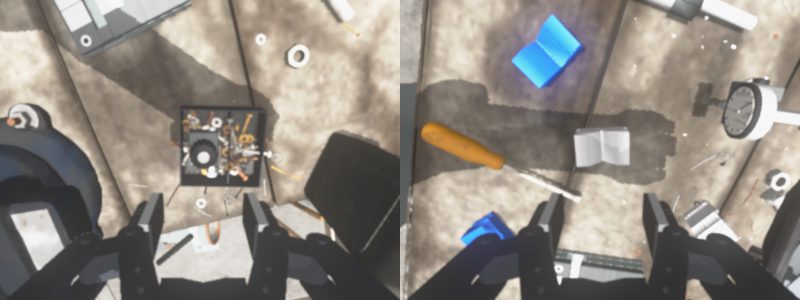

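The stop sits in the wide bay. The low block is near (259,188) in a1; I'll measure it by mask.

```bash
cat >> h.py <<'E'
def blob(img,c,r=75):
    """bright grey region near pixel c -> contour in full-image pixels"""
    x,y=int(c[0])-r,int(c[1])-r; x=max(x,0);y=max(y,0)
    roi=img[y:y+2*r,x:x+2*r]; hsv=cv2.cvtColor(roi,cv2.COLOR_BGR2HSV)
    m=((hsv[...,1]<28)&(hsv[...,2]>110)).astype(np.uint8)
    m=cv2.morphologyEx(m,cv2.MORPH_OPEN,np.ones((3,3)))
    cs=cv2.findContours(m,cv2.RETR_EXTERNAL,cv2.CHAIN_APPROX_NONE)[0]
    k=max(cs,key=lambda q: cv2.contourArea(q)-3*abs(cv2.pointPolygonTest(q,(float(c[0]-x),float(c[1]-y)),True)*(cv2.pointPolygonTest(q,(float(c[0]-x),float(c[1]-y)),True)<0)))
    return k[:,0]+np.array([x,y])
def rect(cnt,z,pose):
    X=np.array([on('wrist',u,z,pose)[:2] for u in cnt.astype(float)])
    (c,wh,a)=cv2.minAreaRect((X*1000).astype(np.float32)); return np.array(c)/1000,np.array(wh),a
E
python3 - <<'E'
from h import *
i=cv2.imread('pics/a1.png'); p=pose('a1')
k=blob(i,(258,188)); print(k.min(0),k.max(0)); print(rect(k,.036,p),rect(k,.018,p))
print(proj('wrist',[.449,.2335,.036],p))
E
```

```text
[222 162] [295 214]
(array([0.4477901 , 0.23573186]), array([61.92580795, 45.28222656]), 20.556703567504883) (array([0.44937427, 0.23059166]), array([66.3186264 , 48.49439621]), 20.556711196899414)
[[259.18449694 191.22240117]]
```

```bash
cat >> h.py <<'E'
def lower(xy,z0,z1,yaw,fstop=6,step=.002,v=.04):
    f0=arm.read_ft_force()[2]; z=z0
    while z>z1:
        z-=step; go(xy,z,yaw,v); f=arm.read_ft_force()[2]
        if f-f0>fstop: break
    print('lowered',round(z,4),'dF',round(f-f0,1)); return z
E
python3 - <<'E'
from h import *
arm.move_gripper(1.0)
y=np.radians(19.5)+np.pi/2; A=np.array([.4494,.2318])
go(A,.11,y,.2); go(A,.072,y,.08); st()
arm.move_gripper(.5,60); st()
go(A,.16,y,.15); st()
s=bed(-.03,.075)
go(s,.16,BY+np.pi/2); go(s,.108,BY+np.pi/2,.15); st()
z=lower(s,.106,.098,BY+np.pi/2)
arm.move_gripper(.85); st()
go(s,.25,BY+np.pi/2,.25)
i,p=wshot('b1'); 
for z,pt in ((.028,(-.062,.096)),(.028,(.002,.096)),(.028,(.002,.054)),(.028,(-.062,.054)),(.064,(-.06,.093)),(.064,(0,.093)),(.064,(0,.057)),(.064,(-.06,.057))):
    cv2.circle(i,tuple(int(round(v)) for v in proj('wrist',[*bed(*pt),z],p)[0]),1,(0,0,255) if z<.05 else (0,255,0),-1)
u=proj('wrist',[*s,.05],p)[0].astype(int); print(u)
c=i[max(u[1]-70,0):u[1]+70,u[0]-90:u[0]+90]; cv2.imwrite('pics/b1c.png',cv2.resize(c,None,fx=4,fy=4,interpolation=cv2.INTER_CUBIC)); st()
E
```

```text
t 17.28 [0.4496 0.2318 0.0722] op 0.999 F [-0.3  0.2 -0.1]
t 17.64 [0.4497 0.2319 0.0728] op 0.694 F [ 0.  -0.4  6.7]
t 18.38 [0.4485 0.2317 0.1592] op 0.696 F [ 0.3  0.1 -3.9]
t 19.73 [0.4715 0.0215 0.1079] op 0.69 F [-0.3  0.5 -2.9]
lowered 0.1 dF 8.0
t 20.77 [0.4715 0.0203 0.1   ] op 0.848 F [-0.6  0.3  0.3]
[261 189]
t 21.57 [0.4702 0.0206 0.2485] op 0.85 F [-0.3 -1.   0.3]
```

View pics/b1c.png

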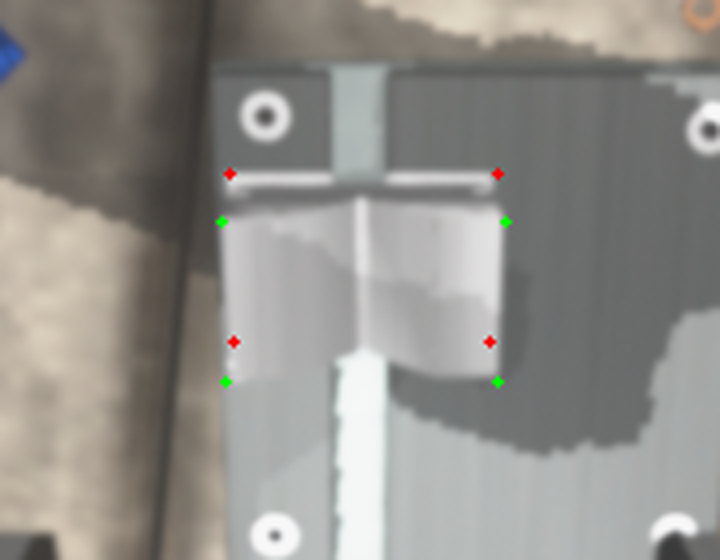

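Low block sits square on the left seat: its corners are within about 1 mm of the predicted green marks. Now a close look at the tall block from the robot side of the mask rim.

```bash
cat >> h.py <<'E'
def tilt(t,az=0.):
    """tool leans: tool z = (sin t cos az, sin t sin az, -cos t), camera on the robot side"""
    return (Rn.from_euler('z',az)*Rn.from_euler('y',-t)*Rn.from_quat(down(np.pi))).as_quat()
E
python3 - <<'E'
from h import *
q=tilt(.35); print(Rn.from_quat(q).as_matrix()[:,2])
arm.movep([.49,.17,.24],q); i,p=wshot('v1'); st()
u=proj('wrist',[.6,.172,.025],p)[0].astype(int); print(u)
c=i[max(u[1]-75,0):u[1]+75,u[0]-100:u[0]+100]; cv2.imwrite('pics/v1c.png',cv2.resize(c,None,fx=4,fy=4,interpolation=cv2.INTER_CUBIC)); print(max(u[1]-75,0),u[0]-100)
E
```

```text
[ 0.34289781  0.         -0.93937271]
t 22.29 [0.4898 0.1686 0.2389] op 0.848 F [ 0.   0.  -0.2]
[262 207]
132 162
```

View pics/v1c.png

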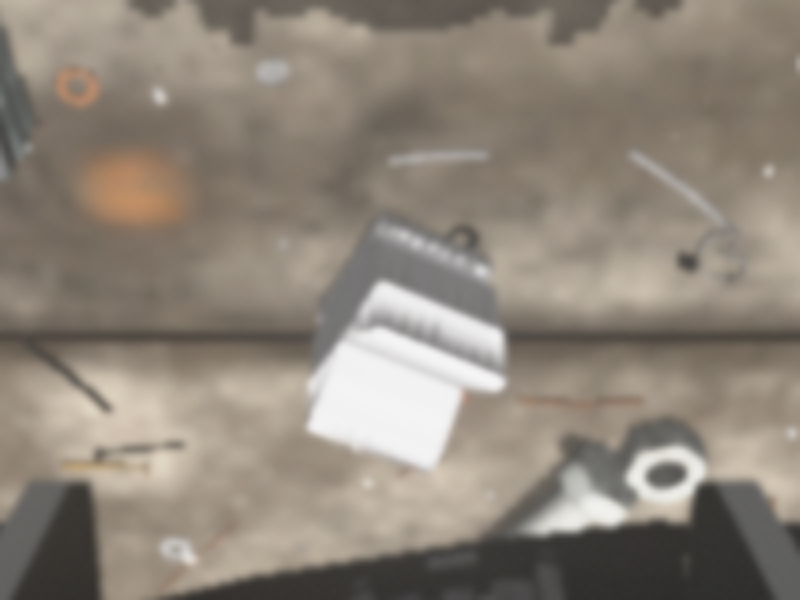

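The tall block's top corners in the crop are (380,285), (505,350), (435,468) and (308,430), and its front base edge runs (375,215) to (492,270). The V runs along the front edge.

Run:
```python
from h import *
p=pose('v1'); W=lambda u,z: on('wrist',np.array(u)/4+np.array([162,132]),z,p)[:2]
T=[W(u,.05) for u in [(380,285),(505,350),(435,468),(308,430)]]
B=[W(u,0.) for u in [(375,215),(492,270)]]
print(np.round(T,4),np.round(B,4))
print([round(np.linalg.norm(T[k]-T[(k+1)%4])*1000,1) for k in range(4)],np.linalg.norm(B[0]-B[1]))
a=lambda d: np.degrees(np.arctan2(d[1],d[0])).round(1)
print(np.mean(T,0),a(T[1]-T[0]),a(T[2]-T[3]),a(T[2]-T[1]),a(T[3]-T[0]),a(B[1]-B[0]))
```

```text
[[0.5737 0.1666]
 [0.5943 0.1972]
 [0.6367 0.1808]
 [0.6222 0.1476]] [[0.5896 0.1647]
 [0.6089 0.1978]]
[np.float64(36.8), np.float64(45.4), np.float64(36.3), np.float64(52.1)] 0.038325149117531265
[0.60673677 0.17306401] 56.0 66.5 -21.1 -21.4 59.7
```

Run:
```python
from h import *
p=pose('v1'); i=cv2.imread('pics/v1.png')
a=np.radians(-28.5); ex=np.array([np.cos(a),np.sin(a)]); ey=np.array([-ex[1],ex[0]])
c=np.array([.6135,.1725])
for z,col in ((0,(0,0,255)),(.05,(0,255,0))):
    for sx,sy in ((-1,-1),(-1,1),(1,1),(1,-1)):
        u=proj('wrist',[*(c+sx*.02*ex+sy*.018*ey),z],p)[0]; cv2.circle(i,tuple(np.round(u).astype(int)),1,col,-1); print(z,sx,sy,((u-[162,132])*4).round())
cv2.imwrite('pics/v1d.png',cv2.resize(i[170:270,212:312],None,fx=6,fy=6,interpolation=cv2.INTER_CUBIC))
```

```text
0 -1 -1 [380. 208.]
0 -1 1 [493. 258.]
0 1 1 [423. 350.]
0 1 -1 [316. 307.]
0.05 -1 -1 [379. 329.]
0.05 -1 1 [505. 380.]
0.05 1 1 [427. 476.]
0.05 1 -1 [306. 431.]
```

View pics/v1d.png

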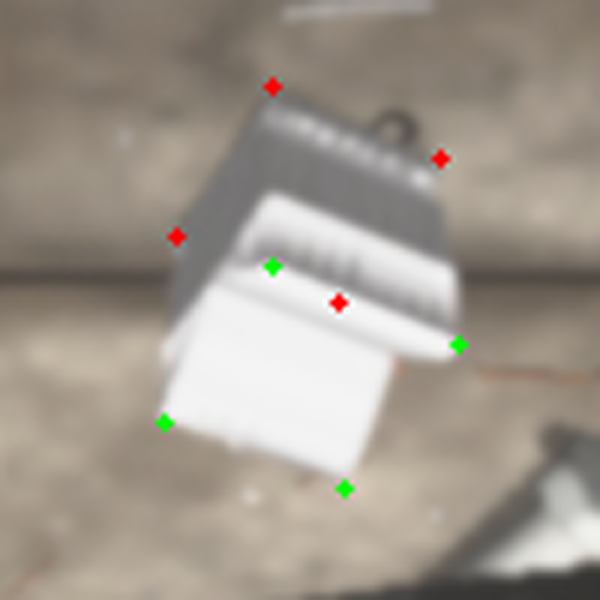

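Marks fit (the bright strip is light on the front face): tall block centre ≈ (0.613, 0.172), yaw ≈ −28.5°. I'll take it with a hand leaning 42° so it stays clear of the mask, set it down in the open, and regrasp upright.

Run:
```python
from h import *
p=pose('v1'); print('bolt',on('wrist',np.array((665,472))/4+np.array([162,132]),.012,p))
t=np.radians(42); az=np.radians(-28.5); q=tilt(t,az); z=Rn.from_quat(q).as_matrix()[:,2]
g=np.array([.613,.1725,.031]); a=g-.054*z; 
print(z,a,arm.ik(a,q),arm.ik(a-.13*z,q))
c=np.array([.50,.19]); q2=tilt(t,0.); z2=Rn.from_quat(q2).as_matrix()[:,2]; b=np.array([*c,.031])-.054*z2
print(arm.ik(b,q2))
```

```text
bolt [0.68013565 0.25469773 0.012     ]
[ 0.58804343 -0.31928153 -0.74314483] [0.58124565 0.1897412  0.07112982] [ 0.07031534  1.24496892 -1.15286312  1.99127662  1.93407355  1.60739007
 -0.86486731] [-1.29242999  0.87321851  0.90898921  2.11465412  0.29158805  0.08973572
  0.07909243]
None
```

Run:
```python
from h import *
np.set_printoptions(precision=2,suppress=True)
def P(c,zg,t,az,back=0):
    q=tilt(t,az); z=Rn.from_quat(q).as_matrix()[:,2]; return arm.ik(np.array([*c,zg])-(.054+back)*z,q)
for td in (20,25,30,35,42):
    t=np.radians(td)
    print(td,'pick',P((.613,.1725),.031,t,np.radians(-28.5)),'back',P((.613,.1725),.031,t,np.radians(-28.5),.1))
    for c in ((.53,.17),(.56,.14)):
        for azd in (-28.5,0,25): print('   ',c,azd,P(c,.035,t,np.radians(azd)))
```

```text
20 pick [-0.64  0.85  0.34  1.86  0.1   0.25  0.54] back [-0.74  0.68  0.41  1.88  0.07  0.42  0.57]
    (0.53, 0.17) -28.5 [-0.75  0.79  0.39  2.08  0.16  0.12  0.42]
    (0.53, 0.17) 0 [ 0.07  0.87 -0.77  2.13  1.69  0.7  -0.41]
    (0.53, 0.17) 25 [ 0.35  1.07 -1.15  2.14  1.73  0.88  0.14]
    (0.56, 0.14) -28.5 [-0.65  0.79  0.36  2.03  0.14  0.13  0.52]
    (0.56, 0.14) 0 [ 0.04  0.82 -0.58  2.09  1.66  0.52 -0.31]
    (0.56, 0.14) 25 [ 0.34  0.97 -0.96  2.09  1.68  0.66  0.25]
25 pick [-0.74  0.87  0.44  1.91  0.19  0.17  0.4 ] back [-0.85  0.7   0.5   1.94  0.16  0.33  0.43]
    (0.53, 0.17) -28.5 [-0.87  0.83  0.51  2.12  0.25  0.04  0.28]
    (0.53, 0.17) 0 [ 0.24  1.08 -1.15  2.19  1.84  1.12 -0.46]
    (0.53, 0.17) 25 [ 0.36  1.08 -1.15  2.21  1.91  0.89 -0.  ]
    (0.56, 0.14) -28.5 [-0.76  0.83  0.48  2.08  0.22  0.04  0.38]
    (0.56, 0.14) 0 [ 0.32  1.09 -1.15  2.14  1.84  1.08 -0.34]
    (0.56, 0.14) 25 [ 0.43  1.09 -1.15  2.15  1.87  0.85  0.14]
30 pick [-0.84  0.91  0.55  1.95  0.27  0.08  0.26] back [-0.96  0.73  0.6   1.99  0.26  0.24  0.28]
    (0.53, 0.17) -28.
[... 644 characters left out ...]
2.24  1.01 -0.25]
    (0.56, 0.14) -28.5 [ 0.14  1.16 -1.15  2.12  1.83  1.48 -0.91]
    (0.56, 0.14) 0 [ 0.29  1.15 -1.15  2.26  2.09  1.25 -0.55]
    (0.56, 0.14) 25 [ 0.46  1.15 -1.15  2.26  2.23  0.92 -0.12]
42 pick [ 0.07  1.24 -1.15  1.99  1.93  1.61 -0.86] back [-1.24  0.92  0.89  2.1   0.3   0.04  0.07]
    (0.53, 0.17) -28.5 [ 0.    1.22 -1.15  2.19  1.86  1.68 -1.1 ]
    (0.53, 0.17) 0 [ 0.16  1.21 -1.15  2.37  2.2   1.5  -0.76]
    (0.53, 0.17) 25 [ 0.38  1.21 -1.15  2.4   2.45  1.15 -0.35]
    (0.56, 0.14) -28.5 [ 0.09  1.22 -1.15  2.16  1.92  1.64 -1.  ]
    (0.56, 0.14) 0 [ 0.27  1.21 -1.15  2.33  2.25  1.42 -0.65]
    (0.56, 0.14) 25 [ 0.48  1.21 -1.15  2.34  2.45  1.03 -0.24]
```

Run:
```python
from h import *
np.set_printoptions(precision=3,suppress=True)
p=pose('v1'); i=cv2.imread('pics/v1.png'); a=pose('w1')
# rim candidates along w1 rays at several heights, compare with dark edge in v1
for u in [(310,350),(380,339),(450,334),(520,345)]:
    for z in (.14,.16,.18,.2,.22):
        X=on('wrist',np.array(u)*.64,z,a); v=proj('wrist',X,p)[0]
        c=int(round(v[0])); col=i[150:340,c].mean(1); 
        # lowest row (from bottom up) where rim begins: first row from 240 down with brightness<50 for 3 rows
        r=[k for k in range(80,185) if (col[k:k+4]<52).all()]
        print(u,z,X[:2],'v1 pred',v,'edge row',150+r[0] if r else None)
def P(c,zg,t,az,back=0):
    q=tilt(t,az); z=Rn.from_quat(q).as_matrix()[:,2]; return arm.ik(np.array([*c,zg])-(.054+back)*z,q)
for td in (27,28,29,30,31): print(td,P((.6025,.178),.034,np.radians(td),np.radians(-28.5)))
```

```text
(310, 350) 0.14 [0.602 0.14 ] v1 pred [221.476 305.219] edge row 279
(310, 350) 0.16 [0.593 0.144] v1 pred [223.814 323.451] edge row 279
(310, 350) 0.18 [0.585 0.148] v1 pred [226.653 345.483] edge row 280
(310, 350) 0.2 [0.576 0.152] v1 pred [230.17  372.615] edge row 279
(310, 350) 0.22 [0.568 0.157] v1 pred [234.633 406.792] edge row 280
(380, 339) 0.14 [0.594 0.185] v1 pred [280.784 299.438] edge row 298
(380, 339) 0.16 [0.586 0.186] v1 pred [284.359 317.948] edge row 297
(380, 339) 0.18 [0.578 0.187] v1 pred [288.682 340.335] edge row 295
(380, 339) 0.2 [0.57  0.189] v1 pred [294.011 367.929] edge row 293
(380, 339) 0.22 [0.562 0.19 ] v1 pred [300.73  402.729] edge row 286
(450, 334) 0.14 [0.591 0.23 ] v1 pred [340.758 296.567] edge row 260
(450, 334) 0.16 [0.583 0.228] v1 pred [345.56  315.157] edge row 268
(450, 334) 0.18 [0.575 0.226] v1 pred [351.352 337.642] edge row 276
(450, 334) 0.2 [0.568 0.224] v1 pred [358.466 365.357] edge row 290
(450, 334) 0.22 [0.56  0.222] v1 pred [367.398 400.306] edge row 306
(520, 345) 0.14 [0.598 0.276] v1 pred [398.139 302.003] edge row 302
(520, 345) 0.16 [0.59 0.27] v1 pred [403.912 320.227] edge row 309
(520, 345) 0.18 [0.582 0.265] v1 pred [410.852 342.232] edge row 314
(520, 345) 0.2 [0.574 0.26 ] v1 pred [419.341 369.299] edge row 316
(520, 345) 0.22 [0.565 0.255] v1 pred [429.938 403.337] edge row 315
27 [-0.801  0.875  0.487  1.943  0.231  0.13   0.326]
28 [-0.822  0.883  0.51   1.951  0.248  0.113  0.298]
29 [-0.842  0.892  0.533  1.959  0.265  0.096  0.269]
30 [-0.864  0.902  0.556  1.966  0.281  0.08   0.24 ]
31 [-0.885  0.913  0.58   1.974  0.297  0.064  0.211]
```

```bash
cat > hull.py <<'E'
from h import *
k=220/776
V={'scene':np.array([(290,100),(268,110),(300,160),(340,205),(400,245),(470,275),(540,284),(600,250),(632,200),(620,40),(520,15),(420,8),(340,8),(300,50)])*k+[200,130],
 'side':np.array([(244,297),(252,240),(290,210),(345,215),(365,240),(360,270),(340,297),(305,327),(268,320)])*.64,
 'w1':np.array([(98,490),(130,440),(190,400),(240,371),(310,350),(380,338),(450,333),(520,345),(558,375),(575,410),(600,640),(90,640)])*.64,
 'w2':np.array([(462,490),(500,450),(600,400),(690,371),(790,350),(900,330),(1200,330),(1200,640),(440,640)])*.64,
 'v1':np.array([(-400,680),(0,630),(160,600),(300,573),(400,555),(530,530),(690,523),(900,540),(1200,600),(1200,1100),(-400,1100)])/4+[162,132]}
def inside(X):
    m=np.ones(len(X),bool)
    for n,pg in V.items():
        c=('wrist',pose(n)) if n[0] in 'wv' else (n,None)
        uv=proj(c[0],X,c[1]); pf=pg.astype(np.float32)
        m&=np.array([cv2.pointPolygonTest(pf,(float(a),float(b)),False)>=0 for a,b in uv])
    return m
if __name__=='__main__':
    for y in (.12,.16,.2,.24):
        print('y',y)
        for z in np.arange(.06,.24,.02):
            xs=np.arange(.52,.8,.005); X=np.array([[x,y,z] for x in xs]); m=inside(X)
            if m.any(): print(round(z,2),'x',round(xs[m].min(),3),round(xs[m].max(),3))
E
python3 hull.py
```

```text
y 0.12
0.06 x 0.685 0.8
0.08 x 0.66 0.8
0.1 x 0.645 0.8
0.12 x 0.63 0.8
0.14 x 0.62 0.8
0.16 x 0.605 0.755
0.18 x 0.595 0.695
0.2 x 0.59 0.63
y 0.16
0.06 x 0.68 0.8
0.08 x 0.655 0.8
0.1 x 0.635 0.8
0.12 x 0.62 0.8
0.14 x 0.61 0.8
0.16 x 0.595 0.755
0.18 x 0.585 0.69
0.2 x 0.58 0.63
y 0.2
0.06 x 0.68 0.8
0.08 x 0.655 0.8
0.1 x 0.635 0.8
0.12 x 0.615 0.8
0.14 x 0.6 0.8
0.16 x 0.59 0.755
0.18 x 0.58 0.69
0.2 x 0.57 0.63
0.22 x 0.565 0.565
y 0.24
0.06 x 0.675 0.8
0.08 x 0.66 0.8
0.1 x 0.64 0.8
0.12 x 0.625 0.8
0.14 x 0.61 0.8
0.16 x 0.595 0.755
0.18 x 0.585 0.695
0.2 x 0.57 0.63
```

```bash
cat > mg.py <<'E'
from hull import *
def margin(g,t,az):
    q=tilt(t,az); R=Rn.from_quat(q).as_matrix(); T=np.array(g)-.054*R[:,2]
    L=[T+R@np.array([a,b,-c]) for a in (-.0425,0,.038) for b in (-.0425,0,.0425) for c in np.arange(0,.2,.02)]
    L+=[T+R@np.array([a,b,c]) for a in (-.013,) for b in (-.057,.057) for c in (.0,.03)]
    L=np.array(L)
    for m in np.arange(0,.04,.004):
        if inside(L+[m,0,0]).any(): return m
    return .04
if __name__=='__main__':
    for td in (28,30,32,33):
        for azd in (-28.5,-22,-16,-10):
            az=np.radians(azd); g=[.6025,.178,.034]
            q=tilt(np.radians(td),az); z=Rn.from_quat(q).as_matrix()[:,2]; j=arm.ik(np.array(g)-.054*z,q)
            print(td,azd,margin(g,np.radians(td),az),None if j is None else j.round(2))
E
python3 mg.py
```

```text
28 -28.5 0.0 [-0.82  0.88  0.51  1.95  0.25  0.11  0.3 ]
28 -22 0.0 [-0.8   0.87  0.49  1.98  0.25  0.04  0.42]
28 -16 0.0 [ 0.1   1.03 -0.96  1.98  1.74  1.07 -0.59]
28 -10 0.0 [ 0.03  0.94 -0.77  2.01  1.77  0.85 -0.57]
30 -28.5 0.0 [-0.86  0.9   0.56  1.97  0.28  0.08  0.24]
30 -22 0.0 [ 0.15  1.16 -1.15  1.97  1.78  1.34 -0.66]
30 -16 0.0 [ 0.09  1.04 -0.96  2.    1.79  1.1  -0.64]
30 -10 0.004 [ 0.02  0.94 -0.77  2.03  1.83  0.88 -0.63]
32 -28.5 0.0 [-0.91  0.92  0.6   1.98  0.31  0.05  0.18]
32 -22 0.0 [ 0.14  1.17 -1.15  1.99  1.82  1.37 -0.69]
32 -16 0.004 [ 0.08  1.05 -0.96  2.02  1.83  1.13 -0.68]
32 -10 0.008 [ 0.02  0.95 -0.77  2.05  1.88  0.91 -0.69]
33 -28.5 0.0 [-0.93  0.94  0.63  1.99  0.33  0.03  0.15]
33 -22 0.004 [ 0.13  1.17 -1.15  2.    1.84  1.39 -0.71]
33 -16 0.008 [ 0.08  1.05 -0.96  2.03  1.85  1.15 -0.71]
33 -10 0.012 [ 0.01  0.95 -0.77  2.06  1.91  0.93 -0.72]
```

Run:
```python
from mg import *
print(arm.read_joint_positions().round(2))
for td in (38,42,46,50):
    for g in ([.6025,.178,.034],[.607,.1755,.034]):
        az=np.radians(-28.5); t=np.radians(td); q=tilt(t,az); z=Rn.from_quat(q).as_matrix()[:,2]; T=np.array(g)-.054*z
        print(td,g[0],margin(g,t,az),[None if j is None else j.round(2) for j in (arm.ik(T,q),arm.ik(T-.1*z,q),arm.ik(T-.1*z+[-.03,.0,.12],q))])
```

```text
[-0.59  0.42  0.2   2.1   0.19  0.32  0.98]
38 0.6025 0.008 [array([ 0.08,  1.21, -1.15,  1.99,  1.86,  1.53, -0.85]), array([-1.18,  0.84,  0.8 ,  2.08,  0.34,  0.11,  0.08]), array([-1.31,  0.59,  0.9 ,  2.05,  0.34,  0.37,  0.19])]
38 0.607 0.004 [array([ 0.08,  1.21, -1.15,  1.98,  1.86,  1.53, -0.83]), array([-1.17,  0.84,  0.8 ,  2.08,  0.34,  0.11,  0.08]), array([-1.3 ,  0.59,  0.9 ,  2.05,  0.34,  0.37,  0.2 ])]
42 0.6025 0.016 [array([ 0.05,  1.24, -1.15,  2.01,  1.92,  1.62, -0.89]), array([-1.26,  0.91,  0.89,  2.11,  0.3 ,  0.05,  0.06]), array([-1.4 ,  0.66,  1.  ,  2.09,  0.34,  0.3 ,  0.15])]
42 0.607 0.012 [array([ 0.06,  1.24, -1.15,  2.  ,  1.92,  1.61, -0.88]), array([-1.25,  0.91,  0.89,  2.11,  0.3 ,  0.04,  0.06]), array([-1.39,  0.66,  1.  ,  2.09,  0.34,  0.3 ,  0.16])]
46 0.6025 0.02 [array([ 0.03,  1.27, -1.15,  2.03,  1.97,  1.7 , -0.93]), array([-0.09,  1.08, -1.15,  2.1 ,  1.75,  1.67, -1.05]), array([-1.48,  0.74,  1.09,  2.13,  0.32,  0.24,  0.12])]
46 0.607 0.016 [array([ 0.04,  1.27, -1.15,  2.02,  1.98,  1.7 , -0.92]), array([-0.08,  1.08, -1.15,  2.1 ,  1.75,  1.67, -1.04]), array([-1.46,  0.74,  1.08,  2.12,  0.33,  0.23,  0.12])]
50 0.6025 0.024 [array([ 0.01,  1.3 , -1.15,  2.04,  2.03,  1.79, -0.96]), array([-0.13,  1.13, -1.15,  2.12,  1.79,  1.78, -1.11]), array([-1.53,  0.83,  1.16,  2.16,  0.3 ,  0.17,  0.1 ])]
50 0.607 0.02 [array([ 0.02,  1.3 , -1.15,  2.03,  2.03,  1.79, -0.95]), array([-0.12,  1.13, -1.15,  2.12,  1.8 ,  1.77, -1.09]), array([-1.52,  0.83,  1.16,  2.16,  0.3 ,  0.17,  0.1 ])]
```

Run:
```python
from h import *
az=np.radians(-28.5); t=np.radians(46); q=tilt(t,az); z=Rn.from_quat(q).as_matrix()[:,2]
T=np.array([.604,.1772,.034])-.054*z
arm.movep([.45,.1,.38],down(np.pi)); arm.move_gripper(.72); st()
arm.move_j([-0.09,.6,-1.15,1.9,1.75,1.67,-1.05]); st()
arm.move_j([-0.09,1.08,-1.15,2.1,1.75,1.67,-1.05]); st()
for xy in ((.5,.17),(.52,.17),(.48,.2)): print(xy,[arm.ik(np.array([*xy,h])-.054*z,q) is not None for h in (.034,.06)])
arm.line_to(T-.08*z,.2,ori=q); arm.line_to(T-.045*z,.1,ori=q); st()
i,p=wshot('v2'); cv2.imwrite('pics/v2b.png',i)
```

```text
t 23.32 [0.4496 0.1006 0.3788] op 0.719 F [ 0.1 -0.6  0.8]
t 25.29 [0.5437 0.2541 0.4471] op 0.718 F [0.1 0.8 0.3]
t 26.54 [0.5076 0.2321 0.1425] op 0.72 F [ 0.  -0.3 -0. ]
(0.5, 0.17) [True, True]
(0.52, 0.17) [True, True]
(0.48, 0.2) [True, True]
t 27.29 [0.5412 0.2114 0.103 ] op 0.725 F [ 0.6 -1.3  0.7]
```

View pics/v2b.png

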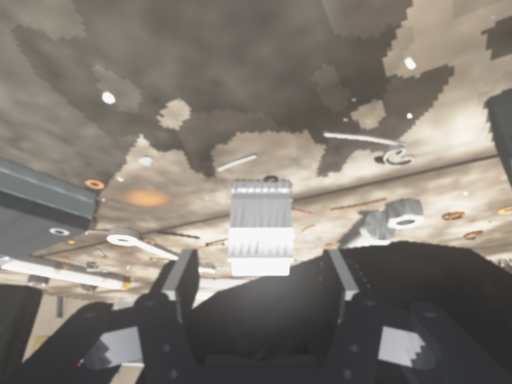

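The block is square and centred between the open fingers (columns 230–292), with the mask beyond it. That was my last picture, so from here I'll measure numerically.

Run:
```python
from h import *
az=np.radians(-28.5); t=np.radians(46); q=tilt(t,az); z=Rn.from_quat(q).as_matrix()[:,2]
T=np.array([.604,.1772,.034])-.054*z
for d in (.02,0): arm.line_to(T-d*z,.08,ori=q); st()
arm.move_gripper(.25,60); st()
if .36<arm.read_opening()<.5:
    arm.line_to(T+[0,0,.010],.05,ori=q); st()
    D=np.array([-.11,.0,.012]) ; arm.line_to(T+D,.12,ori=q); st()
    z0=.012; f0=arm.read_ft_force()[2]
    while z0>-.003:
        z0-=.002; arm.line_to(T+[-.11,0,z0],.04,ori=q); f=arm.read_ft_force()[2]
        if f-f0>5: break
    print('down',z0,f-f0)
    arm.move_gripper(.72); st()
    arm.line_to(T+[-.11,0,z0]-.10*z,.2,ori=q); st()
```

```text
t 27.81 [0.5573 0.2021 0.0849] op 0.721 F [-0.3  0.2 -0.1]
t 28.21 [0.57   0.1952 0.071 ] op 0.718 F [0.1 0.7 1. ]
t 28.55 [0.5697 0.1964 0.0719] op 0.409 F [ 0.2 -0.   0.7]
t 28.9 [0.5697 0.1956 0.0814] op 0.41 F [-0.9 -0.5 -4. ]
t 29.97 [0.4604 0.1958 0.0835] op 0.413 F [ 0.4  0.2 -3.8]
down -0.002 12.519001806313316
t 32.09 [0.4601 0.1956 0.0695] op 0.721 F [-0.5  0.2 -0.2]
t 32.74 [0.397  0.2296 0.1386] op 0.718 F [-0.1 -0.8 -0.8]
```

Run:
```python
from h import *
arm.move_j([-0.09,.6,-1.15,1.9,1.75,1.67,-1.05])
arm.move_j([-0.4,.4,.34,1.75,-.25,.85,.3]); st()
c=np.array([.503,.1725]); go(c,.24,np.radians(61.5)); st(); print(arm.read_joint_positions().round(2))
i,p=wshot('t1'); print(proj('wrist',[*c,.05],p))
k=blob(i,proj('wrist',[*c,.045],p)[0]); print(k.min(0),k.max(0),rect(k,.05,p),rect(k,.0,p))
```

```text
t 35.85 [0.5582 0.0821 0.3376] op 0.717 F [0.2 0.5 0.1]
t 36.65 [0.5035 0.1721 0.2402] op 0.72 F [-0.1 -0.   0.4]
[-0.7   0.55  0.5   1.86 -0.35  0.82 -0.52]
[[259.14679219 192.19092692]]
[236 160] [284 213] (array([0.50553314, 0.17627728]), array([48.11592484, 42.23952484]), 61.51150131225586) (array([0.49855087, 0.16340332]), array([57.37514877, 50.36796951]), 61.51151657104492)
```

Run:
```python
from h import *
c=np.array([.503,.1717]); y=np.radians(61.5); Y=BY+np.pi/2
arm.move_gripper(.85)
go(c,.12,y,.2); go(c,.078,y,.1); arm.move_gripper(.3,60); st()
s=bed(-.03,-.075)
go(c,.20,y,.2); st()
go(bed(-.03,-.03),.20,Y); go(s,.2,Y,.2)
go(s,.114,Y,.15); st(); lower(s,.112,.102,Y)
arm.move_gripper(.7); st(); go(s,.25,Y,.25)
i,p=wshot('b2'); 
for n,h,by in (('R',.078,-.075),('L',.064,.075)):
    u=proj('wrist',[*bed(-.03,by),h],p)[0]
    if n=='R':
        k=blob(i,u,60); print(u,k.min(0),k.max(0),rect(k,h,p), np.degrees(BY))
```

```text
t 38.68 [0.5034 0.1719 0.0788] op 0.458 F [-1.1  0.2  6.1]
t 39.44 [0.5017 0.1717 0.1986] op 0.458 F [ 0.1 -0.3 -5.5]
t 41.54 [ 0.4919 -0.1278  0.1145] op 0.465 F [ 0.   0.7 -3.8]
lowered 0.106 dF 7.7
t 42.62 [ 0.4914 -0.1284  0.106 ] op 0.698 F [ 1.1 -0.1 -0.3]
[261.16236547 199.9849234 ] [222 139] [320 226] (array([ 0.49904129, -0.11392715]), array([79.68487549, 72.84078979]), 7.779088973999023) 7.650000000000001
```

Run:
```python
from h import *
p=pose('b2'); i=cv2.cvtColor(cv2.imread('pics/b2.png'),cv2.COLOR_BGR2GRAY)
def prof(bxs,bys,h):
    g=[]
    for by in bys:
        uv=proj('wrist',[[*bed(bx,by),h] for bx in bxs],p).astype(np.float32)
        g.append(cv2.remap(i,uv[:,0].copy(),uv[:,1].copy(),cv2.INTER_LINEAR).mean())
    return np.array(g)
bys=np.arange(-.115,-.035,.002)
for bxs in ([-.012],[-.048],[-.035,-.025]): print(bxs,list(zip((bys*1000).round().astype(int),prof(bxs,bys,.078).round().astype(int))))
bx=np.arange(-.065,.006,.002); print('x',[(int(round(b*1000)),int(np.mean(prof([b],[-.085,-.08,-.07,-.065],.078)))) for b in bx])
```

```text
[-0.012] [(np.int64(-115), np.int64(128)), (np.int64(-113), np.int64(130)), (np.int64(-111), np.int64(132)), (np.int64(-109), np.int64(137)), (np.int64(-107), np.int64(144)), (np.int64(-105), np.int64(152)), (np.int64(-103), np.int64(160)), (np.int64(-101), np.int64(168)), (np.int64(-99), np.int64(167)), (np.int64(-97), np.int64(143)), (np.int64(-95), np.int64(123)), (np.int64(-93), np.int64(145)), (np.int64(-91), np.int64(193)), (np.int64(-89), np.int64(195)), (np.int64(-87), np.int64(190)), (np.int64(-85), np.int64(185)), (np.int64(-83), np.int64(178)), (np.int64(-81), np.int64(174)), (np.int64(-79), np.int64(169)), (np.int64(-77), np.int64(166)), (np.int64(-75), np.int64(162)), (np.int64(-73), np.int64(159)), (np.int64(-71), np.int64(160)), (np.int64(-69), np.int64(162)), (np.int64(-67), np.int64(160)), (np.int64(-65), np.int64(157)), (np.int64(-63), np.int64(156)), (np.int64(-61), np.int64(153)), (np.int64(-59), np.int64(153)), (np.int64(-57), np.int64(151)), (np.int64(-55), np.int64(174)), (np.int64(-53), np.int64(223)), (np.int64(-51), np.int64(218)), (np.int64(-49), np.int64(2
[... 2525 characters left out ...]
53), np.int64(154)), (np.int64(-51), np.int64(127)), (np.int64(-49), np.int64(124)), (np.int64(-47), np.int64(138)), (np.int64(-45), np.int64(196)), (np.int64(-43), np.int64(174)), (np.int64(-41), np.int64(156)), (np.int64(-39), np.int64(155)), (np.int64(-37), np.int64(155))]
x [(-65, 188), (-63, 184), (-61, 175), (-59, 149), (-57, 185), (-55, 209), (-53, 215), (-51, 217), (-49, 199), (-47, 190), (-45, 177), (-43, 175), (-41, 175), (-39, 174), (-37, 173), (-35, 171), (-33, 173), (-31, 211), (-29, 204), (-27, 177), (-25, 176), (-23, 180), (-21, 181), (-19, 178), (-17, 181), (-15, 179), (-13, 171), (-11, 166), (-9, 171), (-7, 170), (-5, 152), (-3, 110), (-1, 110), (1, 117), (3, 118), (5, 117)]
```

The tall block spans by −92…−56 with its V apex at bx −30, so it's centred on the right seat. Now the shaft.

Run:
```python
from h import *
arm.move_gripper(.8)
go([.48,.15],.28,np.radians(130)); go([.44,.405],.25,np.radians(178.6)); st()
i,p=wshot('h1')
g=cv2.cvtColor(i,cv2.COLOR_BGR2HSV)
# scan across the shaft (world y) at each x, height .017; print bright extents
for x in np.arange(.32,.57,.008):
    ys=np.arange(.36,.45,.001); uv=proj('wrist',[[x,y,.017] for y in ys],p).astype(np.float32)
    v=cv2.remap(g[...,2],uv[:,0].copy(),uv[:,1].copy(),1)[:,0]; s=cv2.remap(g[...,1],uv[:,0].copy(),uv[:,1].copy(),1)[:,0]
    m=(s<30)&(v>150); y=ys[m]
    print(round(x,3),m.sum(),(y.min().round(3),y.max().round(3)) if m.any() else '', int(v[40:50].mean()))
```

```text
t 45.75 [0.4418 0.4023 0.25  ] op 0.8 F [ 0.3  0.1 -0.3]
0.32 0  150
0.328 0  166
0.336 0  160
0.344 28 (np.float64(0.393), np.float64(0.42)) 216
0.352 36 (np.float64(0.391), np.float64(0.426)) 247
0.36 36 (np.float64(0.39), np.float64(0.425)) 247
0.368 39 (np.float64(0.39), np.float64(0.44)) 247
0.376 57 (np.float64(0.389), np.float64(0.445)) 247
0.384 54 (np.float64(0.39), np.float64(0.443)) 247
0.392 57 (np.float64(0.39), np.float64(0.446)) 247
0.4 38 (np.float64(0.39), np.float64(0.433)) 247
0.408 36 (np.float64(0.389), np.float64(0.424)) 247
0.416 34 (np.float64(0.39), np.float64(0.423)) 247
0.424 34 (np.float64(0.39), np.float64(0.423)) 247
0.432 34 (np.float64(0.39), np.float64(0.423)) 236
0.44 32 (np.float64(0.39), np.float64(0.421)) 220
0.448 32 (np.float64(0.39), np.float64(0.421)) 228
0.456 32 (np.float64(0.389), np.float64(0.42)) 228
0.464 32 (np.float64(0.389), np.float64(0.42)) 227
0.472 29 (np.float64(0.391), np.float64(0.419)) 225
0.48 5 (np.float64(0.369), np.float64(0.373)) 107
0.488 0  111
0.496 0  107
0.504 12 (np.float64(0.398), np.float64(0.409)) 192
0.512 23 (np.float64(0.371), np.float64(0.447)) 213
0.52 21 (np.float64(0.398), np.float64(0.442)) 211
0.528 18 (np.float64(0.397), np.float64(0.433)) 210
0.536 25 (np.float64(0.384), np.float64(0.443)) 209
0.544 33 (np.float64(0.379), np.float64(0.443)) 243
0.552 37 (np.float64(0.395), np.float64(0.45)) 243
0.56 34 (np.float64(0.398), np.float64(0.448)) 227
0.568 26 (np.float64(0.425), np.float64(0.45)) 203
```

Run:
```python
from h import *
c=np.array([.438,.4055]); y=np.radians(178.3); Y=BY+np.pi/2
print(arm.ik([*c,.27],down(Y)) is not None)
go(c,.12,y,.2); st(); go(c,.075,y,.08); st()
arm.move_gripper(.25,90); st()
go(c,.11,y,.1); st(); print(arm.read_wrist_torque().round(2))
go(c,.27,y,.2); go(c,.27,Y); st()
i,p=wshot('h2')
# held shaft: scan along its axis (tool x), axis ~.058 below TCP
g=cv2.cvtColor(i,cv2.COLOR_BGR2GRAY); P,q=p; R=Rn.from_quat(q).as_matrix(); sg=np.arange(-.03,.14,.004)
for dy in (-.008,0,.008):
    uv=proj('wrist',[P+R@np.array([s,dy,.058-np.sqrt(.017**2-dy**2)]) for s in sg],p).astype(np.float32)
    print(dy,list(zip((sg*1000).round().astype(int).tolist(),cv2.remap(g,uv[:,0].copy(),uv[:,1].copy(),1)[:,0].tolist())))
```

```text
True
t 46.6 [0.439  0.4056 0.1211] op 0.798 F [-0.1  0.3  0.1]
t 47.31 [0.438  0.4056 0.0748] op 0.798 F [ 0.6 -0.3  0.2]
t 47.73 [0.4382 0.4057 0.076 ] op 0.37 F [-1.8 -0.3  5.3]
t 48.23 [0.4376 0.4051 0.1095] op 0.363 F [-0.7  0.8 -6.9]
[-0.04  0.04 -0.02]
t 50.27 [0.4376 0.4055 0.2691] op 0.373 F [-0.8  0.1 -6.4]
-0.008 [(-30, 83), (-26, 127), (-22, 126), (-18, 126), (-14, 126), (-10, 127), (-6, 127), (-2, 127), (2, 126), (6, 126), (10, 126), (14, 126), (18, 127), (22, 126), (26, 128), (30, 142), (34, 147), (38, 222), (42, 216), (46, 233), (50, 234), (54, 235), (58, 234), (62, 234), (66, 235), (70, 234), (74, 234), (78, 234), (82, 234), (86, 234), (90, 233), (94, 92), (98, 88), (102, 84), (106, 84), (110, 74), (114, 0), (118, 0), (122, 0), (126, 0), (130, 0), (134, 0), (138, 0)]
0 [(-30, 80), (-26, 133), (-22, 133), (-18, 134), (-14, 134), (-10, 135), (-6, 135), (-2, 135), (2, 135), (6, 136), (10, 136), (14, 137), (18, 137), (22, 138), (26, 139), (30, 166), (34, 167), (38, 169), (42, 170), (46, 244), (50, 244), (54, 245), (58, 245), (62, 245), (66, 245), (70, 245), (74, 245), (78, 245), (82, 245), (86, 245), (90, 245), (94, 82), (98, 80), (102, 77), (106, 69), (110, 0), (114, 0), (118, 0), (122, 0), (126, 0), (130, 0), (134, 0), (138, 0)]
0.008 [(-30, 71), (-26, 120), (-22, 121), (-18, 122), (-14, 122), (-10, 123), (-6, 123), (-2, 123), (2, 123), (6, 124), (10, 124), (14, 126), (18, 126), (22, 127), (26, 148), (30, 150), (34, 152), (38, 154), (42, 146), (46, 197), (50, 235), (54, 235), (58, 237), (62, 238), (66, 238), (70, 240), (74, 240), (78, 241), (82, 241), (86, 242), (90, 242), (94, 148), (98, 129), (102, 131), (106, 115), (110, 82), (114, 0), (118, 0), (122, 0), (126, 0), (130, 0), (134, 0), (138, 0)]
```

Run:
```python
from h import *
Y=BY+np.pi/2; s=bed(-.03,.011)
go(bed(-.03,.2),.27,Y); go(s,.27,Y,.25); st()
go(s,.145,Y,.15); st()
lower(s,.141,.124,Y,fstop=5,step=.0015)
st(); print(arm.read_wrist_torque().round(2))
```

```text
t 52.25 [ 0.4799 -0.0405  0.2697] op 0.367 F [-0.4  0.7 -6.5]
t 53.23 [ 0.4806 -0.0429  0.1457] op 0.369 F [ 0.3 -0.2 -6.3]
lowered 0.1305 dF 6.1
t 55.02 [ 0.4801 -0.0431  0.131 ] op 0.366 F [-0.9  0.6 -0.2]
[ 0.07  0.17 -0.22]
```

Run:
```python
from h import *
Y=BY+np.pi/2; s=bed(-.03,.011)
arm.move_gripper(.7); st(); go(s,.27,Y,.2); st()
i,p=wshot('h3'); g=cv2.cvtColor(i,cv2.COLOR_BGR2GRAY)
def sc(pts):
    uv=proj('wrist',pts,p).astype(np.float32); return cv2.remap(g,uv[:,0].copy(),uv[:,1].copy(),1)[:,0].tolist()
bs=np.arange(-.125,.125,.003)
for bx in (-.03,-.026): print(bx,list(zip((bs*1000).round().astype(int).tolist(),sc([[*bed(bx,b),.088] for b in bs]))))
xs=np.arange(-.06,.005,.002)
for b in (.045,.01,-.06,-.095): print(b,list(zip((xs*1000).round().astype(int).tolist(),sc([[*bed(x,b),.072] for x in xs]))))
```

```text
t 55.4 [ 0.4801 -0.0432  0.1307] op 0.696 F [-0.1 -0.5 -0.5]
t 56.25 [ 0.4791 -0.0429  0.2692] op 0.703 F [-0.7 -0.2 -0.1]
-0.03 [(-125, 113), (-122, 112), (-119, 118), (-116, 126), (-113, 121), (-110, 122), (-107, 125), (-104, 128), (-101, 134), (-98, 237), (-95, 247), (-92, 247), (-89, 247), (-86, 247), (-83, 247), (-80, 247), (-77, 247), (-74, 247), (-71, 247), (-68, 247), (-65, 247), (-62, 247), (-59, 247), (-56, 247), (-53, 247), (-50, 247), (-47, 246), (-44, 146), (-41, 149), (-38, 158), (-35, 166), (-32, 168), (-29, 158), (-26, 146), (-23, 135), (-20, 187), (-17, 188), (-14, 186), (-11, 186), (-8, 186), (-5, 185), (-2, 185), (1, 186), (4, 186), (7, 186), (10, 185), (13, 186), (16, 208), (19, 217), (22, 217), (25, 217), (28, 217), (31, 218), (34, 218), (37, 218), (40, 219), (43, 219), (46, 219), (49, 220), (52, 209), (55, 211), (58, 221), (61, 222), (64, 223), (67, 224), (70, 247), (73, 247), (76, 247), (79, 247), (82, 247), (85, 247), (88, 247), (91, 247), (94, 247), (97, 247), (100, 247), (103, 247), (106, 247), (109, 247), (112, 244), (115, 200), (118, 198), (121, 213), (124
[... 1862 characters left out ...]
44), (-46, 243), (-44, 243), (-42, 242), (-40, 241), (-38, 236), (-36, 232), (-34, 246), (-32, 247), (-30, 247), (-28, 247), (-26, 246), (-24, 234), (-22, 243), (-20, 246), (-18, 245), (-16, 244), (-14, 230), (-12, 196), (-10, 233), (-8, 247), (-6, 247), (-4, 246), (-2, 191), (0, 177), (2, 175), (4, 176)]
-0.095 [(-60, 133), (-58, 141), (-56, 141), (-54, 136), (-52, 146), (-50, 226), (-48, 244), (-46, 227), (-44, 205), (-42, 171), (-40, 152), (-38, 160), (-36, 234), (-34, 247), (-32, 247), (-30, 247), (-28, 247), (-26, 245), (-24, 212), (-22, 163), (-20, 159), (-18, 180), (-16, 221), (-14, 241), (-12, 245), (-10, 223), (-8, 142), (-6, 133), (-4, 128), (-2, 122), (0, 120), (2, 120), (4, 125)]
```

Shaft is in: the hex runs −21 to −45, lateral centre is −30, and its middle is within about 1 mm of the bed's middle. Next: mask clearance around the gauge.

Run:
```python
from hull import *
g=np.array([.591,.326])
X=[[g[0]+a,g[1]+b,z] for a in (-.043,0,.043) for b in (-.043,0,.043) for z in np.arange(.21,.4,.02)]
X+=[[g[0]+a,g[1]+b,z] for a,b in ((.057,0),(-.057,0),(0,.057),(0,-.057)) for z in (.16,.19)]
X=np.array(X)
for m in (0,.01,.02,.03,.04,.05): print(m,inside(X+[0,-m,0]).any(),inside(X+[m,-m,0]).any())
print([(y,[round(x,3) for x in np.arange(.54,.75,.01) if inside(np.array([[x,y,z] for z in np.arange(.16,.3,.02)])).any()][:1]) for y in (.26,.28,.3,.32)])
go([.47,.15],.32,np.radians(130)); go([.53,.326],.34,np.radians(180)); st()
i,p=wshot('g1'); u=proj('wrist',[*g,.174],p)[0]; print(u)
hsv=cv2.cvtColor(i,cv2.COLOR_BGR2HSV); x,y=u.astype(int)-30
m=(hsv[y:y+60,x:x+60,2]<60).astype(np.uint8)
n,l,s,c=cv2.connectedComponentsWithStats(m)
for k in range(1,n):
    if s[k,4]>60: print(s[k]+[x,y,0,0,0],c[k]+[x,y],on('wrist',c[k]+[x,y],.165,p).round(4))
# dial: bright white/black; print coarse map of grey around gauge
gr=cv2.cvtColor(i,cv2.COLOR_BGR2GRAY); X0,Y0=int(u[0])-60,int(u[1])-110
print(X0,Y0); print('\n'.join(''.join('%x'%(v>>4) for v in r) for r in gr[Y0:Y0+170:3,X0:X0+120:2]))
```

```text
0 False False
0.01 True True
0.02 True True
0.03 True True
0.04 True True
0.05 True True
[(0.26, [np.float64(0.59)]), (0.28, [np.float64(0.6)]), (0.3, [np.float64(0.62)]), (0.32, [np.float64(0.69)])]
t 57.89 [0.531  0.3227 0.339 ] op 0.703 F [-0.3 -0.6 -0.2]
[264.76652253 267.80330704]
204 157
77766666666666655555555555555566678999999899988888999999999a
777666666666666555555555555556666667889998999988888999999aaa
766666666666666666676555556666666666678888889888988899999999
866666666aa6666666555555555555666665556777988888888988999999
8766666669a6655555555555555555556655555556889887789b88898888
998665666666655555555555566666555555555555567888888878888888
9898766666655555665566777888888775455555555556776bf966788888
9988866666555555566788889778888764455555555555666ad755689999
99998766666655546788888888887654456656666666666666666679aaba
9aa99766666666545677677665544468aa976666666667777777778abcdc
aaaa98666666666544444455678acccccba75667777777778888778bccdd
aaaaa8666a8666679aaaabcdeeeeeddccba75567777788888887779ccccc
cbaaa97778877667accdddeeeeeeeddcb96555687778888889ba8abccccc
abcbaaaaabbb
[... 1971 characters left out ...]
878efa99987bdddddccbba99bfb65
eeeeedddddcccba87766555777999888769eea9998deeeeeeeddcacfc986
eeeeddeeeeeedccb987655577789988877aadfda9aeeeeeeeeedcefdccb9
eeedddeeeeeeedccc97655567777777778aaabefedccdddddeeffeedddcc
eedddeeeeeeeedddcca76556777777788999999aceeffeeffeedddcccccc
eedeeddeeeeeeeeedccb865577777779a999999aabccba99888899998899
ddeeeeeeeeeeeeeedcbcc96567766779999999aabbccbaa9988899999899
cdeeeeeeeeeeeeeeedbbcca6567677789a99899bbaabbaa9888899999999
9ceeeeeeeeeeeeeeeedbaccb7566777799998899aaaaaaa9888999888999
78cdddeeeeeeeeeeeeedaacca666777789998889aaaaa999999998888889
779bcddeddeedddddeedb8bcb7666777799999999aa99999999998888789
7779cdddddddddddddddd9acc96667777999999999999999999888888888
```

Run:
```python
from h import *
p,a=pose('g1'),pose('w1')
for x in (.585,.591,.597): print(x,[proj('wrist',[x+d,.326,z],p)[0].round(1).tolist() for d,z in ((-.009,.14),(-.009,.174),(.009,.174))])
for n,u,v in (('near dial',(255,196),(372.9,167)),('near post',(262.5,226),(373.6,200))):
    for z in (.09,.1,.11,.12,.13): print(n,z,on('wrist',u,z,p)[:2].round(4),on('wrist',v,z,a)[:2].round(4))
# foot: dark slab edges in w1 (crop px): corners
for u in [(395,392),(490,388),(498,460),(412,482)]: print('foot',on('wrist',np.array(u)/2.608+[180,20],.032,a)[:2].round(4))
for td in (15,20,25):
    q=tilt(np.radians(td)); z=Rn.from_quat(q).as_matrix()[:,2]
    print(td,[arm.ik(np.array(g)-.054*z,tilt(np.radians(td),az)) is not None for g,az in (([.591,.326,.16],0),([.591,.326,.3],0),([.541,-.046,.19],BY),([.541,-.046,.3],BY))])
```

```text
0.585 [[264.3, 235.1], [264.7, 252.3], [264.8, 270.8]]
0.591 [[264.3, 240.8], [264.7, 258.5], [264.8, 276.9]]
0.597 [[264.3, 246.5], [264.8, 264.7], [264.8, 282.8]]
near dial 0.09 [0.5531 0.3165] [0.5541 0.3287]
near dial 0.1 [0.5498 0.3168] [0.5519 0.3249]
near dial 0.11 [0.5466 0.317 ] [0.5497 0.3212]
near dial 0.12 [0.5434 0.3172] [0.5475 0.3174]
near dial 0.13 [0.5401 0.3174] [0.5452 0.3137]
near post 0.09 [0.5882 0.3245] [0.5931 0.334 ]
near post 0.1 [0.5839 0.3245] [0.5898 0.3301]
near post 0.11 [0.5796 0.3244] [0.5864 0.3262]
near post 0.12 [0.5753 0.3244] [0.583  0.3223]
near post 0.13 [0.5709 0.3244] [0.5797 0.3184]
foot [0.5716 0.2962]
foot [0.5694 0.3441]
foot [0.6075 0.3524]
foot [0.6197 0.3086]
15 [True, True, True, True]
20 [True, True, True, True]
25 [True, True, True, True]
```

Run:
```python
from mg import *
t=np.radians(22); az=np.radians(12); q=tilt(t,az); z=Rn.from_quat(q).as_matrix()[:,2]
g=np.array([.590,.326,.16]); T=g-.054*z
print('margin',margin(g,t,az),margin(g,np.radians(25),az))
arm.move_gripper(.55)
arm.movep(T-.1*z,q); st()
arm.line_to(T-.04*z,.15,ori=q); i,p=wshot('g2')
gr=cv2.cvtColor(i,cv2.COLOR_BGR2GRAY); u=proj('wrist',[*g[:2],.174],p)[0]; print(u)
X0,Y0=int(u[0])-44,int(u[1])-50; print(X0,Y0); print('\n'.join(''.join('%x'%(v>>4) for v in r) for r in gr[Y0:Y0+90:4,X0:X0+88:2]))
```

```text
margin 0.0 0.0
t 58.83 [0.5339 0.3142 0.3035] op 0.544 F [0.2 0.1 0.1]
[259.62565324 259.54152288]
215 209
8acccbaa99999999745788888865afffffffffffea98
4458abaaaabbbb9876666777778beffffffffffffffd
6544469aacdcbc97555556555555667effffffffffbd
8876554479bbba64444444444444445898adfffea999
778776554469bb876655556666665568877766899998
55777777655457544444444445544446877777799999
44556777877657654444444445555557bba987789999
44566656677786555565555555555556addccb9999ae
44666667788777443344444444444457ceeedbabdfec
445666689888898766666666566666679deeefffeccc
44566667988799544444444444444446acbbbbbbbccc
54466666899775466666655555555554588888899999
54456666787765555555555556555555688887889989
44446666666665555555555555555555688888889988
44446666777786555555555555555555788877778888
54456666777666555555555555555556888888888988
55456666677667a96666666666667788888877777777
aa656666677678888888877777777776666666666666
ccc96666666678888999888888888888877788888877
cccb766666668abbaaaaaaaaaaaaaaaaaaaaa9998888
cccb86656666acdddccccddccbbbbccccddcddcba998
cccc96666666bdddcdddddcbccccbccbccccddcbaaaa
bbbba76667669aaa9acccacca99aaababaacdcbbba98
```

Run:
```python
from hull import *
for td,azd in ((0,12),(22,12),(22,0),(22,-10),(30,12),(22,102),(15,102)):
    t=np.radians(td); q=tilt(t,np.radians(azd)); R=Rn.from_quat(q).as_matrix(); T=np.array([.59,.326,.162])-.054*R[:,2]
    L=np.array([T+R@np.array([a,b,-c]) for a in (-.038,0,.038) for b in (-.0425,0,.0425) for c in np.arange(0,.2,.02)]+[T+R@np.array([a,b,c]) for a in (-.013,.013) for b in (-.045,.045) for c in (0,.03)])
    print(td,azd,L[inside(L)].round(3).tolist())
```

```text
0 12 []
22 12 []
22 0 []
22 -10 []
30 12 []
22 102 []
15 102 []
```

Run:
```python
from h import *
t=np.radians(22); az=np.radians(12); q=tilt(t,az); z=Rn.from_quat(q).as_matrix()[:,2]
g=np.array([.590,.326,.161]); T=g-.054*z
arm.line_to(T-.015*z,.08,ori=q); st(); arm.line_to(T,.05,ori=q); st()
arm.move_gripper(.1,70); st()
if arm.read_opening()>.18:
    arm.line_to(T+[0,0,.02],.08,ori=q); st(); print(arm.read_wrist_torque().round(2))
    arm.line_to(T+[0,0,.13],.12,ori=q); st()
    arm.line_to(T+[-.09,-.08,.13],.15,ori=q); st()
```

```text
t 59.88 [0.5646 0.3204 0.2242] op 0.551 F [ 0.2 -1.1 -0.3]
t 60.33 [0.5702 0.3217 0.2106] op 0.552 F [0.1 0.6 0.9]
t 60.67 [0.5705 0.322  0.2115] op 0.243 F [0.5 0.3 0.9]
t 61.08 [0.5697 0.3215 0.2306] op 0.246 F [ 0.   0.3 -5.3]
[-0.19  0.84 -0.02]
t 62.14 [0.5696 0.3214 0.3396] op 0.248 F [-0.4 -0.  -4.8]
t 63.09 [0.481  0.2427 0.3415] op 0.247 F [ 0.2  0.8 -4.3]
```

Run:
```python
from h import *
t=np.radians(22); q=tilt(t,BY); z=Rn.from_quat(q).as_matrix()[:,2]
q0=tilt(t,np.radians(12))
G=np.array([*bed(.03,0),.161]); T=G-.054*z
P=np.array(arm.read_tool_pos())
arm.line_to([P[0]+.02,.08,.342],.2,ori=q0); st()
arm.line_to(T+[0,0,.13],.15,ori=q); st()
arm.line_to(T+[0,0,.045],.12,ori=q); st()
f0=arm.read_ft_force()[2]; h=.040
while h>.022:
    h-=.002; arm.line_to(T+[0,0,h],.04,ori=q); f=arm.read_ft_force()[2]
    if f-f0>3: break
print('h',h,f-f0); st(); print(arm.read_wrist_torque().round(2))
```

```text
t 64.06 [0.5011 0.0813 0.342 ] op 0.241 F [-0.8  0.  -4.5]
t 65.08 [ 0.5206 -0.047   0.341 ] op 0.244 F [ 0.3  0.5 -5.3]
t 65.93 [ 0.5215 -0.0484  0.2569] op 0.243 F [ 0.8  0.4 -4.3]
h 0.02599999999999999 13.998412483948139
t 67.76 [ 0.5218 -0.0487  0.2394] op 0.243 F [-4.3 -0.2  9.7]
[0.12 0.86 0.03]
```

Run:
```python
from h import *
t=np.radians(22); q=tilt(t,BY); z=Rn.from_quat(q).as_matrix()[:,2]
T=np.array([*bed(.03,0),.161])-.054*z
arm.line_to(T+[0,0,.0275],.03,ori=q); st()
arm.move_gripper(.5); st()
arm.line_to(T+[0,0,.0275]-.09*z,.1,ori=q); st()
arm.line_to(T+[0,0,.15]-.09*z,.15,ori=q)
arm.movep([.50,.10,.36],down(np.pi)); i,p=wshot('f1'); st()
for n in('scene','side'): cv2.imwrite(f'pics/{n}9.png',snapshot(n))
gr=cv2.cvtColor(i,cv2.COLOR_BGR2GRAY)
u=proj('wrist',[*bed(.03,0),.202],p)[0]; v=proj('wrist',[*bed(-.03,0),.089],p)[0]; print('grip top',u,'shaft mid',v)
X0,Y0=int(min(u[0],v[0]))-30,int(min(u[1],v[1]))-20; print(X0,Y0)
print('\n'.join(''.join('%x'%(x>>4) for x in r) for r in gr[Y0:int(u[1])+40:3,X0:X0+150:2]))
```

```text
t 68.01 [ 0.5212 -0.0487  0.2395] op 0.244 F [-2.7  0.6  4.9]
t 68.35 [ 0.521  -0.0487  0.2385] op 0.499 F [0.3 0.4 1.3]
t 69.4 [ 0.4871 -0.0531  0.3215] op 0.498 F [ 0.1 -0.2  0.1]
t 71.15 [0.5002 0.0978 0.3602] op 0.496 F [-0.5  0.6 -0.9]
grip top [ 84.97874819 251.49064208] shaft mid [122.5290638  155.05425306]
54 135
bbbbbeffffffffffffffffebbbbbbbbbbbbbbbbbbcccccccdddeeeeffeffffffffffffffdcc
fffdbcfffffffffffffeeffbaa9abbbaaabbcdddeeeefffffffffffffffffffffffffffffcc
faffbbeffeeddee97778778778acdeeeeffffffffffffffffffffffffffffffffffffffffed
fffeeefffffdcdd9777888899cffffffffffffffffffffffffffffffffffffffffffffffffd
ffffffffffffeed8778899aabfffffffffffffffffffffffffffffffffffffffffffffffffe
fffffffffffffe9778889aabbffffffffffffffffffffffffffffffffffffffffffffffffff
ffffffffffeeed878899aabbbffffffffffffffffffffffffffffffffffffffffffffffffff
ffeeeeeeffffffd8899aabbaaeffffffeeeeeeeeeeeeffffffffffffffffffffffffffeeeee
fffffffffffffffa9aaabbaaaadcbaa99779ccccccddeffffffffffffffedeeeeffffffffff
fffffffffffffffd9aaaaabcaabb99876668bccccccccdffeeeeeddddccdcccdeffffffffff
ffffffffffffdbbab
[... 2474 characters left out ...]
9888888543334677
aaaaa99888876655666777affffdc989aaa99aaaa889aaaaa9999aaaaa98887775433345676
999a99999888777778999abffffdda99aaa99abb99999aaaa999aaa99988888764444456667
889999888888877788999aadfffedb79aaa99abb9a98abbbaa9999999888888854444466666
888888877778888888899aacffffdc88abba99aaa999abbbba9989999998889743333566666
689988777778778888899aabffffeda79bbbaa9aaaaaabbbaa9988888899887433334666666
578888777888777889999999dfffedbaabccbbaa9a999aaaa99888889998886333335666665
8998878888887789abbaaaa9bffffdc9bdccbbcbba999999988888889999974333346666664
889988888888889abccccbbaaefffeda7addcccccba99999988888888999743333368999985
88888888999999abcccbcccbbdfffedb79cdddcccbaa99999ec99999887543333333358aba5
```

Run:
```python
from h import *
arm.movep([.475,-.046,.36],down(BY+np.pi)); i,p=wshot('f2'); st()
gr=cv2.cvtColor(i,cv2.COLOR_BGR2GRAY)
for n,b,h in (('griptop',(.03,0),.202),('dialtop',(-.03,0),.161),('shaft',(-.03,0),.089),('arm dial end',(-.01,0),.145),('arm post',(.015,0),.145)): print(n,proj('wrist',[*bed(*b),h],p)[0].round(1))
u=proj('wrist',[*bed(.03,0),.202],p)[0]; v=proj('wrist',[*bed(-.03,0),.161],p)[0]
X0,Y0=int(v[0])-50,int(v[1])-35; print(X0,Y0)
print('\n'.join(str(Y0+3*k)+' '+''.join('%x'%(x>>4) for x in r) for k,r in enumerate(gr[Y0:int(u[1])+40:3,X0:X0+100:2])))
```

```text
t 71.94 [ 0.475  -0.0456  0.3606] op 0.501 F [-0.5  0.4  0.6]
griptop [250.7 276.8]
dialtop [251.  194.6]
shaft [252.7 175.2]
arm dial end [251.7 209.1]
arm post [252.  232.4]
201 159
159 ffeb8db666777665568888888888888888888888889999999a
162 ffeb787667778876689999999aaaaaaaaaaaaaaaaaaabbbbbd
165 eeda88766777887669aaaaaaaaaabbbbbbccccccccccccccdf
168 eeeeed86677888767acccbbbbbbbbbbbbbcdddddddddddddef
171 ffffffb7788999777bdddddddcccccccccdddeeeeddeeeedff
174 ffffffd8999aa9767acdddddddddddddddeeeeeeeeeeeeeeff
177 ffffeeb9aaaaa97669bbbbbbbbbbbbbbbcddddddddddddddff
180 fffc9cb98899976669baa9999988999aabcccccccccccccdee
183 ffdadeb77778876656777777787788777779abbbbbbbbbbbba
186 febcfdb8777776665577788888877778777657888888889999
189 aa9aa877777777775446777788788777876546777777777779
192 bbbbb977777777777654444555555554444566777777777788
195 bbbbbaa9aaa9777779aa9988887777778999877777777778aa
198 bbbbbbbbbba977778abbcccdddddddccbba9877777777779ab
201 bbbbbbbbbbb9777779bbcccddddddcccbba8777777777779bb
204 bbbbbbbbbbba77777689abccdddddccba987666777777779aa
207 bbbbbbbbbaaa7777666666779cdc9877
[... 1298 characters left out ...]
aaa99999964444444444457889bbbccbcffeaaaa
282 5433333349aaa999888544444444444589abcbbbbbeffb99aa
285 643333335aaaa9888886444444444446aabbccbbccffea9999
288 74433333699998888887655555655569aabbccbbbeffcbaa99
291 84433334788888888888988899abbaabbbbbbbbbbffebbaa99
294 64433335888888888888899999abbbcbbcccbbbbdffcaa9999
297 34433336889ca888888888899889abdbabcddcabefeba999a9
300 3443333799aba9a99888888888889abcccbbcbbeffdbbabbba
303 344333589abbaaa99877777788899bcddcccbacffebaaaaaaa
306 3443337abbbaa9aa98877878899aabcdcabbcceffb99aaaa9a
309 3443349cbbaaaaaaa9878887899abcddcbcccdffe9899aaaa9
312 344335bccbabbbcca9888877899abbcddbaabeffb9999aaaaa
315 334337abbccccbcba9888878899aaabcccbacffeaaa99aaaaa
```

Gauge is upright, its arm square to the bed, and its probe within about 1–2 mm of the shaft's middle. Handing in.

Run:
```python
from h import *
print(ticket.finish_job()); st()
```

```text
the job is handed in; nothing more can be done
None
the job is handed in; nothing more can be done
```

I handed the job in at about 72 s of the 144 s allowed: the stop is in the tray's wide bay, the V-blocks are on their seats, the shaft is level with its middle within about 1 mm of half-way, and the gauge is upright with its probe an estimated 1–2 mm from the shaft's middle. No verdict came back.

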